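Weigh a sample pot on the hook scale

ROBOT

A 6-joint arm with a two-finger parallel gripper is mounted at the origin on the work surface. World frame = base frame: x ahead of the robot, y to its left, z up, the work surface at z = 0. Lengths are in mm, angles in rad, forces in N, time in s.
With the tool pointing down it reaches from about 300 to 775 mm from the base axis. Payload 14.6 kg.
Tool frame: the origin (TCP) lies between the finger pads; the fingertips stand 8 mm ahead of it and the grasp point (between the pads) lies 11 mm behind it; y points along the fingers, x is the direction in which the jaws open and shut, and the axes are right-handed (so a half turn about y gives the same grasp; the last joint's range is limited). The gripper opens to 94 mm and grips with 3 to 60 N. Pads are 16 mm wide; open, the fingers measure 119 mm over their backs; the gripper's body (75 mm by 177 mm) begins 78 mm behind the grasp point.
Start: joints at [-1.262, 0.3, 1.521, -0, 1.321, -0.067], TCP at [201.852, -511.61, 213.446] pointing down, gripper open.
Joint ranges: [-3.03, 3.03], [-0.79, 2.21], [0.23, 2.52], [-1.04, 4.18], [0, 3.07], [-2.55, 2.55]. Speed limits (rad/s): [2.22, 2.22, 2.57, 3.14, 3.14, 3.14].

INTERFACE

Orientations are given as [roll, pitch, yaw] about the fixed x, y, z axes, in that order (R = Rz(yaw) Ry(pitch) Rx(roll)).
In Python, from cell import read_state, imaging, order gives the robot as it stands. The module is installed in compiled form; this text tells all that it offers.
- The arm moves only by the shell command python3 -m handwheel 'ROWS' [FORCE]. ROWS is JSON, a list that holds one entry, the list of rows, each a list of 7 numbers: the shift along the tool's x, y, z in mm, then the turn, a rotation vector about the tool's x, y, z in degrees, then the opening, from -1 (shut) to 1 (fully open), so that 0 is half open. A call has 1 to 5 rows; each row is the pose to reach, as a shift and turn from the pose measured when the call began, along the tool's axes at that moment; what a row does not reach only later rows make up. A row lasts 1/12 s, in which the tool goes at most 41.7 mm and 7.16 degrees, less where a joint would pass 70% of its speed; a pose out of reach is approached as far as the arm can. A call with a gripper value outside its range is refused whole. The fingers move at their own pace and stop on an object; FORCE is the grip in N (left out, the last holds). Time passes only in rows, so rows that repeat a pose let the fingers close. It gives the time, the measured TCP pose, the force and the opening at its end, in the units of the state.
- read_state(): the state, without advancing time (a new reading comes with each control period).
- imaging.camera(name): name is "side" or "top"; returns (picture, depth): 400x640x3 uint8, red, green, blue; 400x640 float32, mm along the optical axis (not along the pixel's ray), 0 where there is no reading.
- imaging.get_calibration(name): a dict with "mtx" (3x3 intrinsics, pixels), "dist" ([k1, k2, p1, p2, k3] as OpenCV has them; the pictures are not rectified), "world_from_camera" (4x4, takes a point from camera to world coordinates). Camera axes: x right, y down, z forward; pixel columns grow to the right and rows downward; lengths in mm; the calibration is good to about 2 mm. A picture is of the moment at which its call begins. get_calibration takes no time and is no camera call.
- order.sign_off(): hands the job in, once; it reports no verdict.
The state is a dict: "clock": time; "joints": joint angles; "qd": joint speeds; "effort": joint torques, N m; "eef_pos": TCP position; "eef_rot": TCP orientation; "wrist_force": force on the tool from outside, world axes, zero at the start; "moment": the same for the moment, N m; "finger_gap": finger opening in mm.
Only numpy, scipy, OpenCV 4.12 (cv2) and the standard library are available. Lean on these libraries where they do the work, as an engineer would, in place of code of your own. Each camera call takes 0.05 s, during which the arm holds its last target.

TASK

Weigh the lidded sample pot: take it off the blue stand, hang it by its bail in the notch of the sprung scale hook, easing its weight onto the spring so the hook is never jerked, dropped on or overloaded, and let go until it hangs still and the pointer has rested for two seconds or more. Then take hold of it again, lift it off as gently, so that the hook returns slowly to zero, and set it down fully home and upright in the green stand without dropping it, leaving the cans alone.

Things in the scene. Friction and masses are not known exactly. Their poses are not given: they have to be found in the camera images.
- pot: Lidded 0.4 litre stainless sample pot, orange lid, rigid. Origin at the centre of its underside, z up. 88 mm diameter, lid 92 mm, lid top at z 73 mm. A fixed bail of 6 mm wire stands over the lid in the x-z plane: uprights at x +-47 mm, top bar along x at z 117 to 123 mm; the opening under it (44 mm high, over 50 mm wide) is open along y. Mass unknown: 0.20 to 0.70 kg.
- pot_grip (a point): On the orange hand grip fixed on top of the bail: on the pot's axis, 149 mm above its underside, 32 mm above the underside of the bail's bar. The grip is 28 mm along the pot's x, 20 mm along its y, and spans 122 to 168 mm above the underside. Fingers that pinch it across x stand either side of the hook, clear of it.
- pot_bail (a point): The middle of the underside of the bail's top bar, the line that rests in the hook's notch; 117 mm above the pot's underside. If it is held off the notch's bottom or pressed sideways, it slips and jerks the hook when let go.
- scale: Grey column spring scale, fixed to the bench: base plate 150 x 230 mm (y from -80 to +150 mm, top 16 mm high), upright column 60 x 50 mm, 334 mm tall, on the origin. Origin on the bench under the column, z up; the hook arm sticks out from the column along the scale's +y and its free, upturned tip points to +y.
- hook_seat (a point): Bottom of the V notch of the yellow plate hook (10 mm wide along the scale's x), 150 mm from the column axis along the scale's +y, 230 mm above the bench unloaded; it sinks under load. Flanks slope 30 to 40 deg; the arm on the column side is 12 mm above it. The bail's bar hangs square across the notch, the pot's x parallel (either way) to this x. Axes as the scale's.
- hook_tip (a point): The free end of the hook, at the top of its upturned tip: 23 mm beyond the notch bottom along the scale's +y and 18 mm above it; the steel ends 4 mm farther out. The hook's underside is 12 mm below the notch bottom. The bail goes over this tip, coming from +y.
- hook (a joint): How far the hook is drawn down (m), shown by a red pointer: 0 unloaded, stop at 0.100. Spring 80 N/m after the first 0.4 N, lightly damped; a hanging pot draws it 19 to 81 mm. The fine spring must not be drawn beyond 95 mm nor run faster than 0.10 m/s either way: letting go, or taking hold abruptly, with over 0.5 N of the weight not yet balanced is enough for that. At most 15 N on the scale.
- stand_blue: Blue low round pot stand, fixed to the bench; origin at the centre of its underside. Outside diameter 110 mm, seat 96 mm diameter, seat floor 4 mm above the bench, rim 12 mm above it. The pot starts in it.
- stand_green: Green low round pot stand, fixed, same shape and origin as the blue one; empty. The pot must end here.
- can_a: Loose food tin, bystander, 74 mm diameter, 110 mm tall, origin at the centre of its underside.
- can_b: Loose food tin, bystander, as can_a.
- can_c: Loose food tin, bystander, as can_a.
There are look-alikes about, which are no part of the job. Of the things like the pot, leave any that is turquoise; of the rest the smaller one is meant. Several things have the shape of the stand_green; the one meant has the colours described above.

How it is judged:
By the outcome, as a careful person would: the job done as asked, in the order asked, and still so for the second after the job is handed in, with the robot touching nothing.
It also fails if it takes over 72 s, if anything falls off the work surface, if the arm or the gripper's body presses on something with over 40 N, if the wrist force passes 120 N, or if a joint passes its speed limit or range.

## Working session

There is one attempt and no reset: what is moved stays moved. The work goes in short steps, Python scripts to look and compute and a shell command to move; the robot and the scene stay as the last step left them, time stands still between calls to the robot, and variables do not carry over. Pictures are saved under pics/ and viewed, and the job is handed in when it is done.

```bash
mkdir -p pics; cat > h.py <<'E'
import numpy as np, cv2
from cell import read_state, imaging, order
def cap(n,tag):
    p,d=imaging.camera(n); cv2.imwrite(f'pics/{tag}.png',cv2.cvtColor(p,cv2.COLOR_RGB2BGR)); np.savez(f'{tag}.npz',p=p,d=d); return p,d
def load(tag):
    z=np.load(f'{tag}.npz'); return z['p'],z['d']
def ray(n,uv):
    c=imaging.get_calibration(n); K=np.array(c['mtx'],float);D=np.array(c['dist'],float);T=np.array(c['world_from_camera'],float)
    q=cv2.undistortPoints(np.array(uv,float).reshape(-1,1,2),K,D).reshape(-1,2)
    r=np.c_[q,np.ones(len(q))]
    return T[:3,3], r@T[:3,:3].T   # r scaled with cam z=1
def onz(n,uv,z):
    o,r=ray(n,uv); return o+r*((z-o[2])/r[:,2])[:,None]
def dep(n,uv,d):
    uv=np.array(uv).reshape(-1,2); o,r=ray(n,uv); return o+r*d[uv[:,1].astype(int),uv[:,0].astype(int)][:,None]
def proj(n,P):
    c=imaging.get_calibration(n); K=np.array(c['mtx'],float);D=np.array(c['dist'],float);T=np.linalg.inv(np.array(c['world_from_camera'],float))
    rv=cv2.Rodrigues(T[:3,:3])[0]; return cv2.projectPoints(np.array(P,float).reshape(-1,1,3),rv,T[:3,3],K,D)[0].reshape(-1,2)
def cloud(n,d):
    v,u=np.nonzero(d>0); o,r=ray(n,np.c_[u,v]); P=np.full(d.shape+(3,),np.nan); P[v,u]=o+r*d[v,u][:,None]; return P
E
python3 - <<'E'
from h import *
cap('top','t0');cap('side','s0')
for n in('top','side'):print(imaging.get_calibration(n))
print(read_state())
E
```

```text
{'mtx': array([[407.31826171,   0.        , 316.79934036],
       [  0.        , 407.31826171, 197.04928048],
       [  0.        ,   0.        ,   1.        ]]), 'dist': array([0.01511261, 0.        , 0.        , 0.        , 0.        ]), 'world_from_camera': array([[ 3.38498771e-03, -9.88164176e-01,  1.53362651e-01,
         3.90714370e+02],
       [-9.99993692e-01, -3.50989573e-03, -5.43723387e-04,
        -6.02162157e+00],
       [ 1.07557489e-03, -1.53359844e-01, -9.88169824e-01,
         1.09324140e+03],
       [ 0.00000000e+00,  0.00000000e+00,  0.00000000e+00,
         1.00000000e+00]])}
{'mtx': array([[507.29974319,   0.        , 319.66888836],
       [  0.        , 507.29974319, 199.53608469],
       [  0.        ,   0.        ,   1.        ]]), 'dist': array([-0.09981196,  0.        ,  0.        ,  0.        ,  0.        ]), 'world_from_camera': array([[-8.55211501e-01, -3.19731828e-01,  4.07902987e-01,
         2.63986777e+01],
       [-5.18275979e-01,  5.30343425e-01, -6.70914198e-01,
         8.65213527e+02],
       [-1.81604427e-03, -7.85179858e-01, -6.19265123e-01,
         9.57057655e+02],
       [ 0.00000000e+00,  0.00000000e+00,  0.00000000e+00,
         1.00000000e+00]])}
{'clock': 0.1, 'joints': array([-1.26158046e+00,  3.00376140e-01,  1.52150390e+00, -8.38770671e-06,
        1.32071127e+00, -6.66110146e-02]), 'qd': array([ 0.00123549, -0.00213772, -0.00132207, -0.00050878,  0.000732  ,
        0.00059518]), 'effort': array([-4.23503543e-04, -5.32647657e+01, -3.53279614e+01,  7.09435064e-02,
        2.35414499e-02, -3.19355559e-05]), 'eef_pos': array([ 201.79421509, -511.40230837,  212.97106827]), 'eef_rot': array([-1.57073796e+00,  9.96977467e-04, -1.19496733e+00]), 'wrist_force': array([-0.07193836,  0.4220099 , -1.25110013]), 'moment': array([-0.01637478, -0.03270214, -0.02492642]), 'finger_gap': 94.27906932867268}
```

View pics/t0.png

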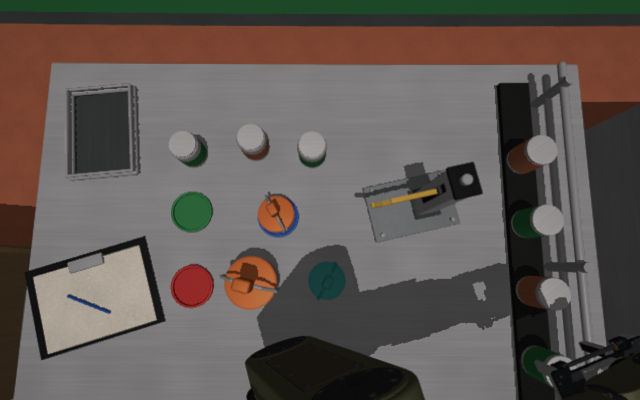

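View pics/s0.png

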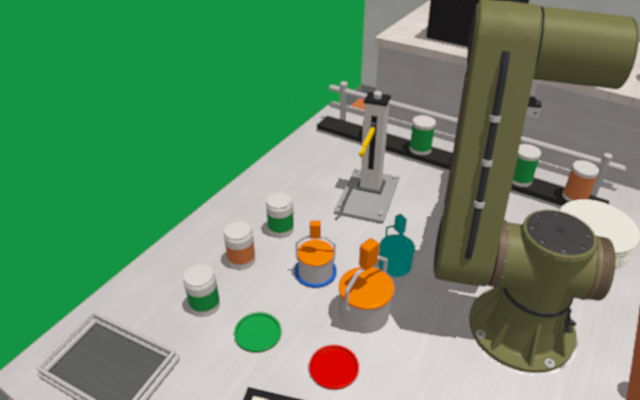

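The top view has three things like the pot:
- the small orange pot at (277,213), standing in the blue stand
- the large orange pot at (250,282)
- the turquoise pot at (327,280)

The stand shapes are green at (192,212) and red at (192,286), plus the occupied blue one. I choose the small orange pot and the green stand, and check that choice in a crop.

```bash
python3 - <<'E'
from h import *
p,d=load('t0')
a=cv2.resize(p[170:320,150:350],None,fx=4,fy=4,interpolation=cv2.INTER_CUBIC)[:, :, ::-1]
cv2.imwrite('pics/c0.png',a[:600])
b=cv2.resize(p[140:260,350:500],None,fx=5,fy=5,interpolation=cv2.INTER_CUBIC)[:, :, ::-1]; cv2.imwrite('pics/c1.png',b)
ps,ds=load('s0')
cv2.imwrite('pics/c2.png',cv2.resize(ps[80:290,270:430],None,fx=2.8,fy=2.8,interpolation=cv2.INTER_CUBIC)[:, :, ::-1])
for n,(pp,dd) in (('top',(p,d)),('side',(ps,ds))):
    C=cloud(n,dd); h=cv2.cvtColor(pp,cv2.COLOR_RGB2HSV); H,S,V=[h[...,i].astype(int) for i in range(3)]
    w=np.isfinite(C[...,0])&(C[...,2]>-20)
    def rep(nm,m):
        m=m&w
        k,l,st,ce=cv2.connectedComponentsWithStats(m.astype(np.uint8))
        for i in range(1,k):
            if st[i,4]<25: continue
            q=C[l==i]; print(n,nm,st[i],ce[i].round(1),'min',np.nanpercentile(q,2,0).round(),'max',np.nanpercentile(q,98,0).round(),'med',np.median(q,0).round())
    on=(C[...,0]>150)&(C[...,0]<700)
    rep('orange',on&(H>5)&(H<16)&(S>180)&(V>100)); rep('green',on&(H>55)&(H<80)&(S>130)&(C[...,2]<40)); rep('blue',on&(H>100)&(H<125)&(S>130)); rep('yellow',on&(H>17)&(H<30)&(S>150)); rep('red',on&((H<4)|(H>176))&(S>180))
    print('bench z',np.nanmedian(C[...,2][on&(S<40)&(abs(C[...,2])<15)]))
E
```

```text
top orange [270 197  24  30 297] [284.  208.5] min [482.  56.  71.] max [548. 107.  79.] med [518.  76.  75.]
top orange [259 200  19  30 361] [267.3 214.2] min [473.  89.  72.] max [535. 138. 173.] med [500. 118.  76.]
top orange [229 257  48  27 376] [252.1 264.5] min [345.  93.  93.] max [398. 199. 102.] med [381. 145.  98.]
top orange [225 273  25  35 424] [235.7 288. ] min [286. 136.  96.] max [359. 209. 231.] med [331. 179. 100.]
top green [190 147  16  19  53] [199.9 158.6] min [639. 294.  26.] max [686. 327.  40.] med [655. 303.  35.]
top green [ 172  193   40   38 1213] [191.4 211.4] min [472. 281.  -1.] max [566. 377.  13.] med [520. 330.   3.]
top blue [260 203  39  34 184] [285.7 225.6] min [454.  46.   0.] max [538. 137.  14.] med [473.  65.   9.]
top blue [ 68 295  42  18 101] [ 88.8 303.9] min [259. 526.   7.] max [299. 631.  15.] med [279. 579.  11.]
top yellow [371 188  67  19 317] [407.8 197.3] min [ 506. -265.  118.] max [ 554. -124.  246.] med [ 524. -205.  240.]
top red [ 171  265   42   42 1325] [191.6 285.8] min [278. 270.  -1.] max [373. 366.  13.] med [324. 3
[... 597 characters left out ...]
 green [269 225  23   7  85] [280.3 228.4] min [642.   6.  24.] max [690.  42.  40.] med [658.  35.  33.]
side green [189 298  29  13 107] [204.3 306.3] min [641. 318.  25.] max [688. 365.  40.] med [653. 353.  33.]
side green [ 235  313   46   39 1380] [257.2 332. ] min [472. 280.   1.] max [569. 377.  14.] med [522. 327.   5.]
side blue [295 264  41  23 197] [315.4 278.3] min [456.  59.   2.] max [555. 149.  15.] med [481. 128.  11.]
side yellow [359 126  16  31 159] [367.3 140.5] min [ 505. -272.  193.] max [ 547. -123.  247.] med [ 524. -203.  241.]
side red [ 310  346   48   43 1639] [333.4 366.8] min [279. 269.   1.] max [373. 366.  14.] med [327. 316.   5.]
bench z 0.48633750513135965
```

View pics/c0.png

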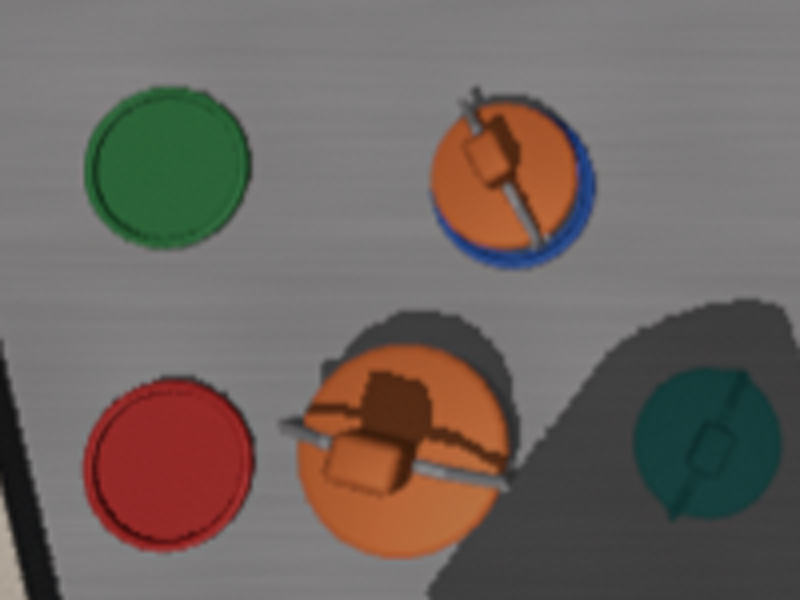

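View pics/c1.png

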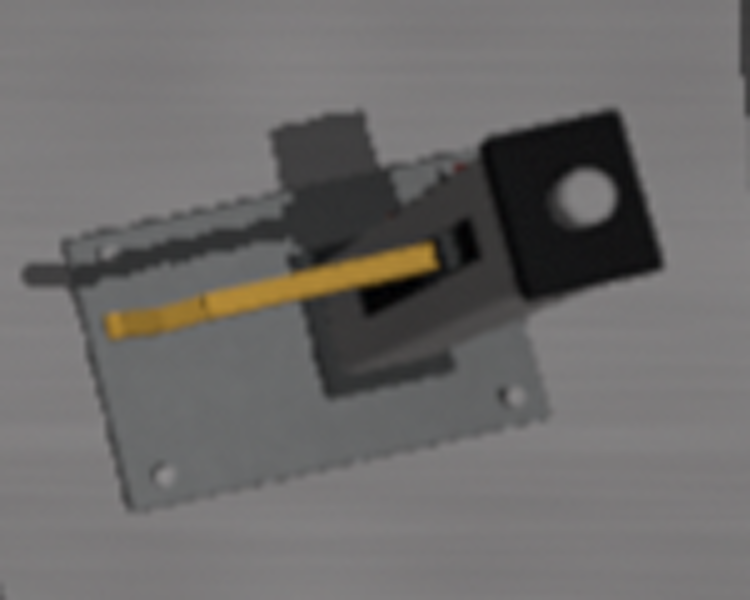

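View pics/c2.png

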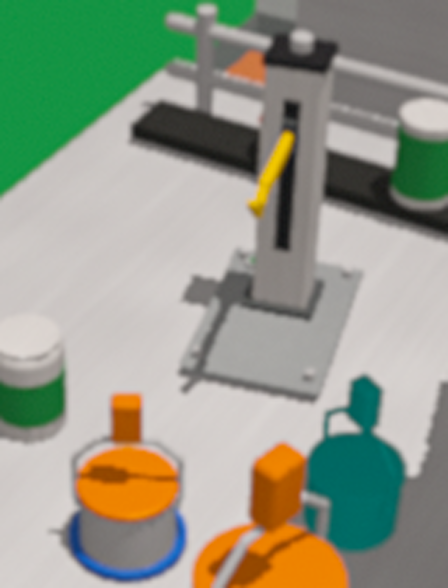

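```bash
python3 - <<'E'
from h import *
from scipy.optimize import least_squares
def circ(P):
    f=lambda a:np.hypot(P[:,0]-a[0],P[:,1]-a[1])-a[2]
    r=least_squares(f,[*P[:,:2].mean(0),45],loss='soft_l1',f_scale=1);return r.x.round(1)
for n,t in(('top','t0'),('side','s0')):
    p,d=load(t);C=cloud(n,d);h=cv2.cvtColor(p,cv2.COLOR_RGB2HSV);H,S,V=[h[...,i].astype(int) for i in range(3)]
    # green stand
    m=((H>50)&(H<85)&(S>120)&(abs(C[...,0]-520)<70)&(abs(C[...,1]-329)<70)&(C[...,2]<30)).astype(np.uint8)
    c=max(cv2.findContours(m,0,1)[0],key=cv2.contourArea).reshape(-1,2); print(n,'green rim',circ(onz(n,c,12 )))
    # lid
    m=((H>4)&(H<18)&(S>150)&(abs(C[...,0]-510)<60)&(abs(C[...,1]-97)<60)&(C[...,2]<90)&(C[...,2]>60)).astype(np.uint8)
    m=cv2.morphologyEx(m,cv2.MORPH_CLOSE,np.ones((9,9)))
    c=max(cv2.findContours(m,0,1)[0],key=cv2.contourArea).reshape(-1,2); print(n,'lid',circ(onz(n,c,72)))
    # blue
    q=C[(H>100)&(H<125)&(S>130)&(abs(C[...,0]-510)<70)&(abs(C[...,1]-97)<70)]; 
    # grip
    g=C[(abs(C[...,0]-510)<70)&(abs(C[...,1]-97)<70)&(C[...,2]>128)]
    print(n,'grip',len(g),np.median(g,0).round(1)); 
    tp=g[g[:,2]>163]; print(' top',len(tp),tp.mean(0).round(1), cv2.minAreaRect(tp[:,:2].astype(np.float32)) if len(tp)>3 else '')
    b=C[(abs(C[...,0]-510)<60)&(abs(C[...,1]-97)<60)&(C[...,2]>95)&(C[...,2]<130)]
    print(' bail',len(b)); 
    vx=cv2.fitLine(b[:,:2].astype(np.float32),cv2.DIST_HUBER,0,.01,.01).ravel(); print(vx.round(3),np.degrees(np.arctan2(vx[1],vx[0])).round(1),b.min(0).round(),b.max(0).round())
    y=C[(H>17)&(H<32)&(S>140)&(C[...,0]>480)&(C[...,0]<570)&(C[...,2]>200)&(C[...,1]<-100)]
    vx=cv2.fitLine(y[:,:2].astype(np.float32),cv2.DIST_HUBER,0,.01,.01).ravel(); print('hook',len(y),vx.round(3),np.degrees(np.arctan2(vx[1],vx[0])).round(1))
    u=vx[:2]*np.sign(vx[1]); s=(y[:,:2]-vx[2:])@u; o=np.argsort(s)
    print(np.c_[s[o],y[o,2]][::8].round().T.astype(int).tolist()); print('tip',(vx[2:]+u*np.percentile(s,99)).round(1))
    m=(C[...,2]>9)&(C[...,2]<24)&(C[...,0]>400)&(C[...,0]<640)&(C[...,1]>-340)&(C[...,1]<-70)&(S<60)
    k,l,st,_=cv2.connectedComponentsWithStats(m.astype(np.uint8)); i=1+np.argmax(st[1:,4]); print('plate',st[i],cv2.minAreaRect(C[l==i][:,:2].astype(np.float32)))
    cc=C[(C[...,2]>325)&(C[...,2]<345)&(C[...,0]>400)&(C[...,0]<640)&(C[...,1]>-400)&(C[...,1]<-200)]; print('coltop',len(cc),cv2.minAreaRect(cc[:,:2].astype(np.float32)) if len(cc) else '')
E
```

```text
top green rim [519.  327.7  52. ]
top lid [506.7  96.8  43.7]
top grip 125 [503.6  95.7 169.6]
 top 103 [505.5  97.1 169.9] ((506.2100830078125, 97.61904907226562), (27.671382904052734, 19.43324851989746), 28.568010330200195)
 bail 66
[8.71000e-01 4.91000e-01 4.99601e+02 9.42620e+01] 29.4 [463.  73. 101.] [549. 124. 128.]
hook 315 [ 2.21000e-01 -9.75000e-01  5.21846e+02 -1.93240e+02] -77.3
[[-69, -67, -65, -62, -58, -55, -51, -48, -45, -42, -38, -36, -32, -28, -25, -21, -18, -14, -11, -7, -3, 1, 4, 8, 12, 16, 21, 23, 28, 31, 35, 38, 42, 46, 50, 55, 59, 63, 68, 73], [241, 240, 239, 239, 239, 239, 241, 243, 238, 239, 242, 239, 243, 239, 242, 241, 243, 240, 237, 242, 242, 241, 244, 240, 239, 241, 242, 238, 242, 241, 235, 234, 230, 231, 229, 234, 234, 240, 244, 246]]
tip [ 505.9 -122.6]
plate [ 363  171   80   72 3044] ((534.307861328125, -249.79153442382812), (150.30657958984375, 215.50453186035156), 12.687213897705078)
coltop 113 ((544.8104248046875, -292.9775390625), (20.023494720458984, 21.87786102294922), 41.72966384887695)
side green rim [519.4 329.5  52.2]
side lid [509.1  94.   44.5]
side grip 226 [505.7 101.1 158.3]
 top 91 [507.7  97.5 170.5] ((509.37152099609375, 94.90988159179688), (26.417339324951172, 23.280982971191406), 30.89944839477539)
 bail 104
[8.75000e-01 4.84000e-01 5.06688e+02 9.55150e+01] 29.0 [465.  71.  95.] [553. 122. 130.]
hook 154 [ 2.33000e-01 -9.72000e-01  5.21769e+02 -1.94955e+02] -76.5
[[-81, -71, -64, -57, -49, -38, -33, -23, -17, -9, 0, 6, 15, 24, 31, 34, 40, 50, 66, 75], [205, 246, 243, 245, 233, 246, 242, 244, 241, 244, 239, 242, 244, 238, 239, 234, 232, 232, 236, 250]]
tip [ 504.3 -122.3]
plate [ 334  170   63   53 1747] ((536.5400390625, -250.2763671875), (150.91018676757812, 217.00753784179688), 12.903661727905273)
coltop 42 ((544.3007202148438, -291.42431640625), (19.17498016357422, 23.179269790649414), 29.304025650024414)
```

The crop confirms the choice: the small orange pot at (277,213) sits in the blue ring. Its axis is near (507.5, 97), with the bail at 29°. The scale's x axis is at 12.8° and the hook seat is near (511,-146.5). The green stand is at (519,328.5).

```bash
cat > plan.py <<'E'
import sys
from h import *
from scipy.spatial.transform import Rotation as R
def go(x,y,z,yaw):
    s=read_state(); A=R.from_euler('xyz',s['eef_rot']); B=R.from_euler('xyz',[-90,0,yaw],degrees=True)
    print('t %.2f'%s['clock'],'pos',s['eef_pos'].round(1),'rot',np.degrees(s['eef_rot']).round(1),'F',s['wrist_force'].round(2),'gap',round(s['finger_gap'],1))
    print('SHIFT',A.inv().apply(np.array([x,y,z])-s['eef_pos']).round(1),'TURN',np.degrees((A.inv()*B).as_rotvec()).round(1))
if __name__=='__main__': go(*map(float,sys.argv[1:]))
E
python3 plan.py 507.5 97 290 29; python3 plan.py 330 -250 290 -20
```

```text
t 0.10 pos [ 201.8 -511.4  213. ] rot [-90.    0.1 -68.5] F [-0.07  0.42 -1.25] gap 94.3
SHIFT [-453.8  -76.5  507.7] TURN [ -0.1 -97.5  -0. ]
t 0.10 pos [ 201.8 -511.4  213. ] rot [-90.    0.1 -68.5] F [-0.07  0.42 -1.25] gap 94.3
SHIFT [-196.2  -76.8  215.2] TURN [ -0.  -48.5  -0.1]
```

```bash
python3 -m handwheel '[[[0,-25,10,0,-5,0,0.0],[-20,-50,35,0,-12,0,0.0],[-50,-70,60,0,-19,0,0.0],[-80,-77,88,0,-26,0,0.0],[-108,-77,116,0,-33,0,0.0]]]'; python3 plan.py 507.5 97 290 29
```

```text
clock: 0.52
eef_pos: [270.3, -367.2, 291.6]
eef_rot: [-1.571, -0.001, -0.614]
wrist_force: [0.6, 0.1, -0.1]
finger_gap: 64.3
t 0.52 pos [ 270.3 -367.2  291.6] rot [-90.   -0.1 -35.2] F [ 0.58  0.1  -0.13] gap 64.3
SHIFT [-73.6   1.3 516.1] TURN [  0.1 -64.2   0.1]
```

```bash
python3 -m handwheel '[[[-6,0,38,0,-7,0,0.0],[-12,0,76,0,-14,0,0.0],[-18,0,114,0,-21,0,0.0],[-24,0,152,0,-28,0,0.0],[-29,0,190,0,-34,0,0.0]]]'; python3 plan.py 507.5 97 290 29
```

```text
clock: 0.93
eef_pos: [356.3, -193.4, 291.5]
eef_rot: [-1.572, -0.001, -0.015]
wrist_force: [1.3, -1.1, 0.4]
finger_gap: 47.0
t 0.93 pos [ 356.3 -193.4  291.5] rot [-90.1  -0.1  -0.8] F [ 1.35 -1.12  0.37] gap 47.0
SHIFT [147.    1.3 292.6] TURN [  0.1 -29.8   0. ]
```

```bash
echo
python3 -m handwheel '[[[18,0,36,0,-6,0,0.0],[36,0,72,0,-12,0,0.0],[54,0,108,0,-18,0,0.0],[72,0,145,0,-24,0,0.0],[90,0,182,0,-30,0,0.0]]]'; python3 plan.py 507.5 97 250 29
```

```text
clock: 1.35
eef_pos: [449.2, -10.6, 291.3]
eef_rot: [-1.572, -0.0, 0.514]
wrist_force: [1.0, -1.0, 0.5]
finger_gap: 47.0
t 1.35 pos [449.2 -10.6 291.3] rot [-90.1  -0.   29.5] F [ 0.99 -0.97  0.49] gap 47.0
SHIFT [103.6  41.3  65. ] TURN [0.1 0.5 0. ]
```

```bash
python3 -m handwheel '[[[30,5,20,0,0.5,0,0.0],[60,15,40,0,0.5,0,0.0],[90,25,60,0,0.5,0,0.0],[104,41,65,0,0.5,0,0.0],[104,41,65,0,0.5,0,0.0]]]'; python3 - <<'E'
from h import *
cap('top','t1');p,d=cap('side','s1')
cv2.imwrite('pics/s1c.png',cv2.resize(p[150:310,240:400],None,fx=3.5,fy=3.5)[:,:,::-1])
import plan; plan.go(507.5,97,142,29)
E
```

```text
clock: 1.77
eef_pos: [507.7, 99.4, 246.8]
eef_rot: [-1.57, 0.004, 0.509]
wrist_force: [-1.1, -0.1, -0.5]
finger_gap: 47.2
t 1.87 pos [507.5  97.2 249.7] rot [-90.1   0.1  29. ] F [ 0.05 -0.59  0.36] gap 46.9
SHIFT [ 1.000e-01  1.077e+02 -0.000e+00] TURN [ 0.1  0.  -0.1]
```

View pics/s1c.png

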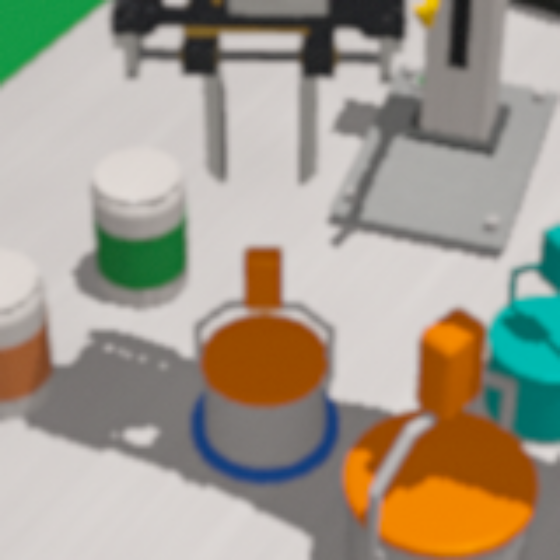

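View pics/t1.png

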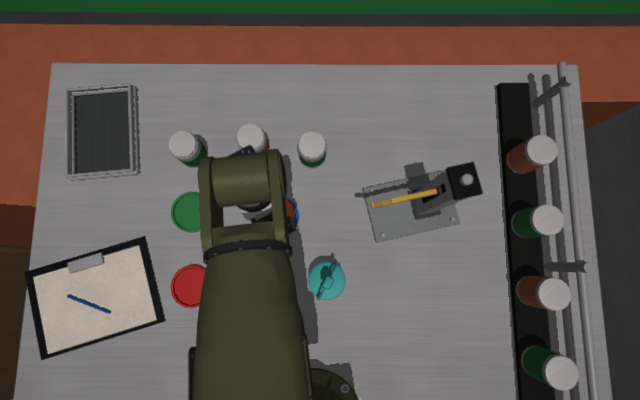

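The side crop shows the open fingers straddling the line of the grip at (262,275), and the top view shows the way down is clear. I lower onto the grip.

```bash
python3 -m handwheel '[[[0,25,0,0,0,0,0.0],[0,55,0,0,0,0,0.0],[0,80,0,0,0,0,0.0],[0,98,0,0,0,0,0.0],[0,107.7,0,0,0,0,0.0]]]'; python3 - <<'E'
from h import *
p,d=cap('side','s2')
cv2.imwrite('pics/s2c.png',cv2.resize(p[170:310,240:400],None,fx=4,fy=4)[:,:,::-1])
import plan; plan.go(507.5,97,142,29)
E
```

```text
clock: 2.28
eef_pos: [506.7, 95.8, 141.0]
eef_rot: [-1.571, 0.003, 0.505]
wrist_force: [1.0, 0.1, -0.5]
finger_gap: 46.9
t 2.33 pos [506.5  95.9 140.2] rot [-90.    0.2  28.9] F [-0.25  0.06 -1.92] gap 47.1
SHIFT [ 1.4 -1.8  0.5] TURN [ 0.  -0.1 -0.2]
```

View pics/s2c.png

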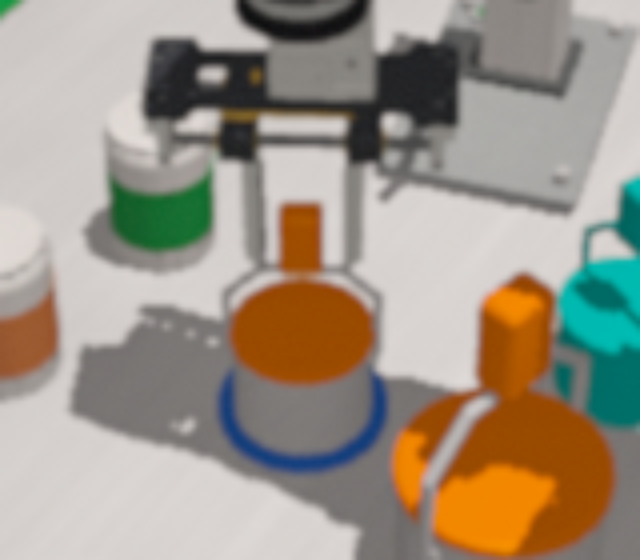

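The grip, at (300,235) in the crop, stands between the fingers. I settle, read the rest force, then close.

```bash
python3 -m handwheel '[[[0,-1.5,0,0,0,0,0.0],[0,-1.5,0,0,0,0,0.0],[0,-1.5,0,0,0,0,0.0]]]'; python3 -m handwheel '[[[0,0,0,0,0,0,-0.4],[0,0,0,0,0,0,-0.5],[0,0,0,0,0,0,-0.7],[0,0,0,0,0,0,-0.7],[0,0,0,0,0,0,-0.7]]]' 30; python3 plan.py 507.5 97 142 29
```

```text
clock: 2.58
eef_pos: [507.1, 95.7, 143.3]
eef_rot: [-1.572, 0.001, 0.505]
wrist_force: [0.0, -0.3, -0.4]
finger_gap: 47.1
clock: 3.0
eef_pos: [507.4, 95.8, 143.6]
eef_rot: [-1.572, 0.001, 0.505]
wrist_force: [0.3, 0.2, 2.6]
finger_gap: 27.8
t 3.00 pos [507.4  95.8 143.6] rot [-90.1   0.   28.9] F [0.27 0.2  2.58] gap 27.8
SHIFT [0.7 1.6 0.9] TURN [ 0.1 -0.1 -0. ]
```

```bash
python3 -m handwheel '[[[0,-2,0,0,0,0,-0.7],[0,-6,0,0,0,0,-0.7],[0,-14,0,0,0,0,-0.7],[0,-25,0,0,0,0,-0.7],[0,-25,0,0,0,0,-0.7]]]';python3 -m handwheel '[[[0,0,0,0,0,0,-0.7],[0,0,0,0,0,0,-0.7]]]'; python3 - <<'E'
from h import *
p,d=cap('side','s3')
cv2.imwrite('pics/s3c.png',cv2.resize(p[150:310,240:400],None,fx=3.5,fy=3.5)[:,:,::-1])
import plan; plan.go(507.5,97,290,12.8)
E
```

```text
clock: 3.42
eef_pos: [508.2, 96.0, 171.1]
eef_rot: [-1.573, -0.002, 0.505]
wrist_force: [0.7, 0.4, -3.6]
finger_gap: 27.9
clock: 3.58
eef_pos: [508.4, 96.0, 171.5]
eef_rot: [-1.574, -0.003, 0.505]
wrist_force: [-0.2, -0.8, -5.0]
finger_gap: 27.8
t 3.63 pos [508.2  96.  171.2] rot [-90.1  -0.1  28.9] F [ 0.43 -0.15 -4.57] gap 28.0
SHIFT [   0.2 -118.8    0.9] TURN [ 0.1 16.1  0.2]
```

View pics/s3c.png

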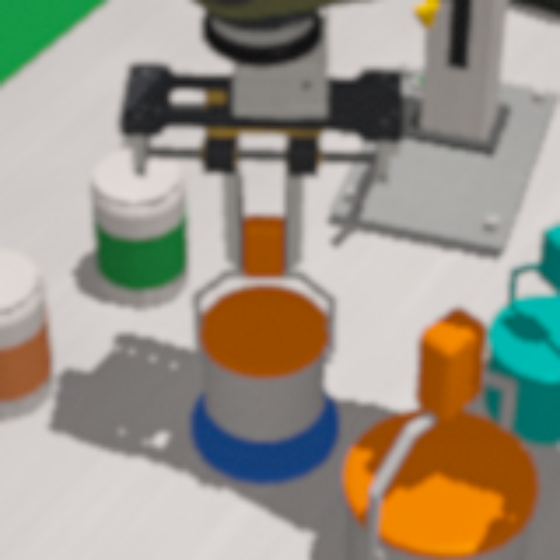

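The pot is out of the blue stand, level, at (262,370) in the crop. I move it to a point beyond the hook tip, with the bail's bar 24 mm above the notch level.

```bash
python3 plan.py 491 -59 277 12.8; python3 -m handwheel '[[[0,-20,0,0,2,0,-0.7],[0,-50,0,0,5,0,-0.7],[0,-80,0,0,9,0,-0.7],[0,-100,0,0,13,0,-0.7],[0,-106,0,0,16,0,-0.7]]]';python3 plan.py 491 -59 277 12.8
```

```text
t 3.63 pos [508.2  96.  171.2] rot [-90.1  -0.1  28.9] F [ 0.43 -0.15 -4.57] gap 28.0
SHIFT [ -89.8 -105.7 -127.6] TURN [ 0.1 16.1  0.2]
clock: 4.05
eef_pos: [508.5, 96.2, 280.5]
eef_rot: [-1.573, -0.007, 0.222]
wrist_force: [1.0, -0.2, -5.5]
finger_gap: 27.7
t 4.05 pos [508.5  96.2 280.5] rot [-90.1  -0.4  12.7] F [ 1.04 -0.23 -5.51] gap 27.7
SHIFT [ -51.3    3.5 -147.5] TURN [ 0.1 -0.1  0.4]
```

```bash
python3 -m handwheel '[[[-4,1,-15,0,0,0.4,-0.7],[-14,2,-44,0,0,0.4,-0.7],[-27,3,-80,0,0,0.4,-0.7],[-40,3.5,-115,0,0,0.4,-0.7],[-48,3.5,-138,0,0,0.4,-0.7]]]';python3 -m handwheel '[[[-2.5,0,-8,0,0,0,-0.7],[-2.5,0,-8,0,0,0,-0.7],[-2.5,0,-8,0,0,0,-0.7]]]'; python3 - <<'E'
from h import *
cap('top','t4');cap('side','s4')
import plan; plan.go(491,-59,277,12.8)
fs=[]
for i in range(6):
    imaging.camera('side'); s=read_state(); fs.append(s['wrist_force'])
print(np.mean(fs,0),np.std(fs,0)); print(s['eef_pos'])
E
```

```text
clock: 4.47
eef_pos: [491.3, -51.5, 276.5]
eef_rot: [-1.573, 0.001, 0.221]
wrist_force: [-0.2, 0.2, -4.9]
finger_gap: 27.7
clock: 4.72
eef_pos: [490.6, -59.8, 276.2]
eef_rot: [-1.573, 0.001, 0.22]
wrist_force: [-0.7, 0.6, -4.9]
finger_gap: 28.2
t 4.82 pos [490.7 -58.9 276.4] rot [-90.1   0.   12.7] F [ 0.15  0.85 -5.25] gap 28.0
SHIFT [ 0.3 -0.6 -0.1] TURN [ 0.1 -0.1 -0. ]
[ 0.03772453 -0.06039752 -4.8325593 ] [0.32377669 0.2711292  0.54829523]
[490.6448197  -59.38984642 276.45328241]
```

View pics/s4.png

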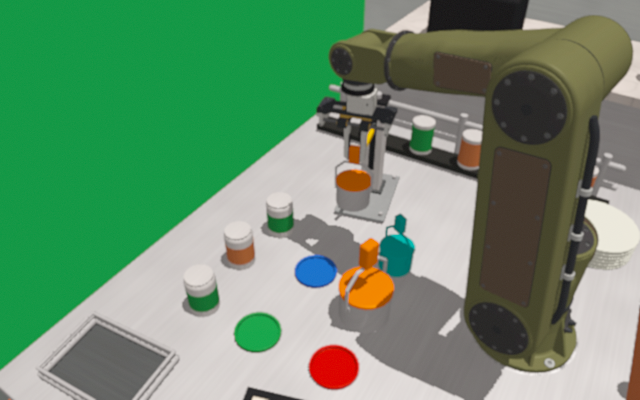

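View pics/t4.png

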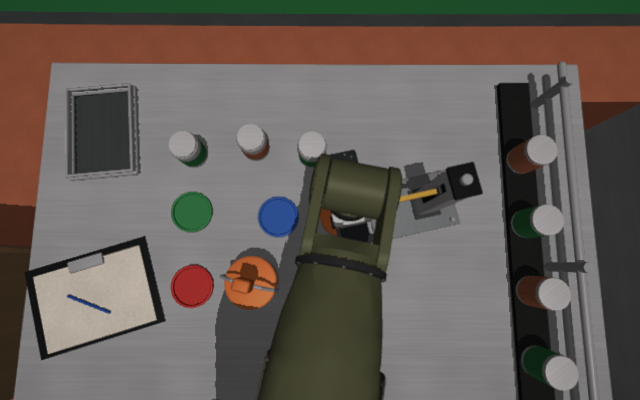

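The pot is held beyond the hook tip, with the lid at (353,180) in the side view and a yellow patch at (371,134). I check the held pot's offset from the TCP.

```bash
python3 - <<'E'
from h import *
from scipy.optimize import least_squares
p,d=load('s4');n='side';C=cloud(n,d)
cv2.imwrite('pics/s4c.png',cv2.resize(p[90:220,310:410],None,fx=4.5,fy=4.5,interpolation=cv2.INTER_CUBIC)[:,:,::-1])
h=cv2.cvtColor(p,cv2.COLOR_RGB2HSV);H,S,V=[h[...,i].astype(int) for i in range(3)]
near=(abs(C[...,0]-491)<65)&(abs(C[...,1]+59)<65)
q=C[near&(H>3)&(H<18)&(S>150)&(C[...,2]>245)]; print('grip pts',len(q),q.min(0).round(1),q.max(0).round(1),np.median(q,0).round(1))
m=(near&(H>3)&(H<18)&(S>150)&(C[...,2]<245)&(C[...,2]>190)).astype(np.uint8)
print('lid z',np.median(C[m>0][:,2]))
c=max(cv2.findContours(m,0,1)[0],key=cv2.contourArea).reshape(-1,2)
P=onz(n,c,276.5-22.6-117+72)
r=least_squares(lambda a:np.hypot(P[:,0]-a[0],P[:,1]-a[1])-44.5,[491,-59],loss='soft_l1').x;print('lid',r,len(c))
# expected pixels
for z,nm in((276.5-22.6+3,'bar'),):
    print(nm,proj(n,[[490.7,-59.2,z]]),proj(n,[[490.7+47*np.cos(.222),-59.2+47*np.sin(.222),z],[490.7-47*np.cos(.222),-59.2-47*np.sin(.222),z]]))
print('tip,seat',proj(n,[[505.5,-124,248],[511.1,-146.5,230]]))
E
```

```text
grip pts 169 [476.1 -64.6 264.4] [503.8 -45.7 307.9] [488.6 -52.6 289.2]
lid z 210.00214061660256
lid [488.19263369 -57.03005864] 81
bar [[353.62710961 163.26966289]] [[335.31225644 159.89588262]
 [372.26752688 166.71522956]]
tip,seat [[360.34151096 152.2972133 ]
 [362.1025391  153.47012405]]
```

View pics/s4c.png

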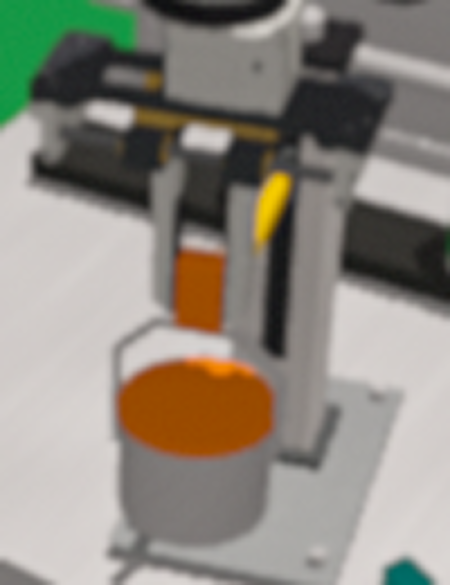

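```bash
python3 plan.py 511 -146.5 277 12.8;  python3 -m handwheel '[[[0,0,-8,0,0,0,-0.7],[0,0,-20,0,0,0,-0.7],[0,0,-34,0,0,0,-0.7],[0,0,-44,0,0,0,-0.7],[0,0,-48,0,0,0,-0.7]]]'; python3 -m handwheel '[[[0,0,0,0,0,0,-0.7]]]'; python3 - <<'E'
from h import *
cap('top','t5');p,d=cap('side','s5')
cv2.imwrite('pics/s5c.png',cv2.resize(p[80:200,310:410],None,fx=5,fy=5,interpolation=cv2.INTER_CUBIC)[:,:,::-1])
import plan; plan.go(511,-146.5,277,12.8)
E
```

```text
t 5.12 pos [490.6 -59.4 276.5] rot [-90.1   0.   12.7] F [-0.24 -0.03 -4.29] gap 28.0
SHIFT [  0.7  -0.3 -89.5] TURN [ 0.1 -0.1 -0. ]
clock: 5.53
eef_pos: [501.5, -108.3, 276.3]
eef_rot: [-1.573, 0.001, 0.22]
wrist_force: [0.9, 0.3, -5.7]
finger_gap: 28.0
clock: 5.62
eef_pos: [501.6, -109.6, 276.2]
eef_rot: [-1.573, 0.001, 0.219]
wrist_force: [-0.0, 0.3, -5.3]
finger_gap: 27.9
t 5.72 pos [ 501.4 -108.7  276.2] rot [-90.1   0.1  12.6] F [-0.06  0.75 -4.84] gap 27.8
SHIFT [  1.1  -0.7 -38.9] TURN [ 0.1 -0.2 -0.1]
```

View pics/s5c.png

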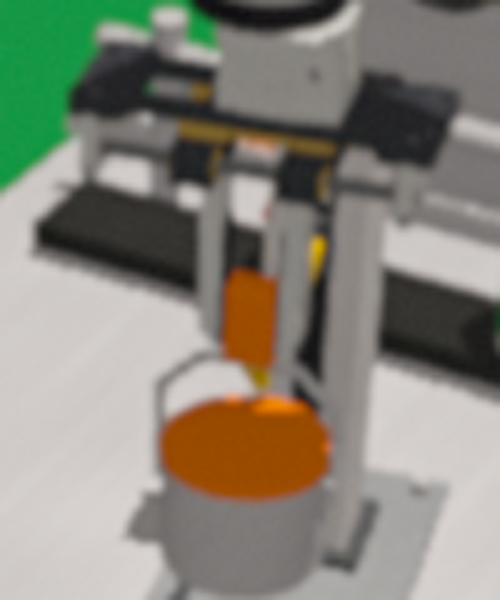

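View pics/t5.png

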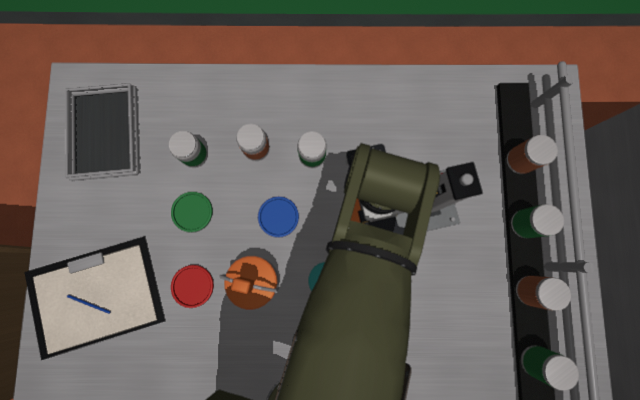

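```bash
python3 - <<'E'
from h import *
p,d=load('s0');q,e=load('s5')
for nm,im,dd,(a,b,c,f) in(('s0',p,d,(115,165,350,385)),('s5',q,e,(140,165,350,385))):
    h=cv2.cvtColor(im,cv2.COLOR_RGB2HSV);m=(h[...,0]>17)&(h[...,0]<34)&(h[...,1]>110)
    for v in range(a,b):
        u=np.nonzero(m[v,c:f])[0]
        if len(u): print(nm,v,u.min()+c,u.max()+c,end=' | ')
    print()
u=np.array([-.222,.975]);o=np.array([511.1,-146.5])
for s,z in((27,248),(27,236),(23,248),(0,230),(-17,242),(-100,242)):
    print(s,z,proj('side',[[*(o+u*s),z]]).round(1),proj('top',[[*(o+u*s),z]]).round(1))
E
```

```text
s0 126 371 373 | s0 127 371 374 | s0 128 370 375 | s0 129 370 375 | s0 130 369 374 | s0 131 369 374 | s0 132 368 374 | s0 133 368 373 | s0 134 367 373 | s0 135 367 373 | s0 136 366 372 | s0 137 366 372 | s0 138 365 372 | s0 139 365 371 | s0 140 364 371 | s0 141 364 370 | s0 142 363 370 | s0 143 363 369 | s0 144 362 368 | s0 145 362 367 | s0 146 362 366 | s0 147 362 366 | s0 148 362 366 | s0 149 362 365 | s0 150 361 365 | s0 151 360 365 | s0 152 359 364 | s0 153 359 364 | s0 154 359 363 | s0 155 360 363 | s0 156 361 363 | s0 157 362 362 | 
s5 154 360 363 | s5 155 360 363 | s5 156 361 363 | s5 157 361 362 | 
27 248 [[359.8 153. ]] [[371.1 205.2]]
27 236 [[359.6 157. ]] [[370.3 205.9]]
23 248 [[360.2 152.2]] [[372.9 204.8]]
0 230 [[362.1 153.5]] [[382.2 203.6]]
-17 242 [[364.  146.3]] [[391. 201.]]
-100 242 [[371.4 131. ]] [[429.  192.6]]
```

```bash
python3 -m handwheel '[[[0,0,-7,0,0,0,-0.7],[0,0,-16,0,0,0,-0.7],[0.3,-0.3,-26,0,0,0,-0.7],[0.3,-0.5,-34,0,0,0,-0.7],[0.3,-0.5,-38.5,0,0,0,-0.7]]]'; python3 -m handwheel '[[[0,0,0,0,0,0,-0.7],[0,0,0,0,0,0,-0.7]]]'; python3 - <<'E'
from h import *
cap('top','t6');p,d=cap('side','s6')
cv2.imwrite('pics/s6c.png',cv2.resize(p[80:200,310:410],None,fx=5,fy=5,interpolation=cv2.INTER_CUBIC)[:,:,::-1])
import plan; plan.go(510.5,-146.5,253,12.8)
E
```

```text
clock: 6.13
eef_pos: [510.3, -147.5, 276.7]
eef_rot: [-1.573, 0.001, 0.219]
wrist_force: [-0.6, 0.2, -5.9]
finger_gap: 28.0
clock: 6.3
eef_pos: [510.3, -147.9, 276.5]
eef_rot: [-1.573, 0.002, 0.218]
wrist_force: [0.4, 0.8, -4.7]
finger_gap: 27.6
t 6.40 pos [ 510.3 -147.4  276.7] rot [-90.1   0.1  12.5] F [ 0.87 -0.7  -4.83] gap 27.6
SHIFT [ 0.4 23.7  0.9] TURN [ 0.1 -0.3 -0.1]
```

View pics/s6c.png

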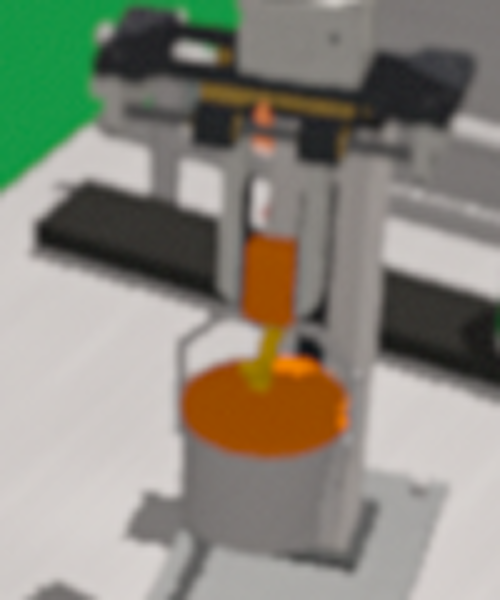

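The hook passes through the bail, under the grip at about (275,335) in the crop. I lower slowly to contact.

```bash
python3 -m handwheel '[[[0.3,4,0.8,0,-0.3,0,-0.7],[0.3,9,0.8,0,-0.3,0,-0.7],[0.3,14,0.8,0,-0.3,0,-0.7],[0.3,17,0.8,0,-0.3,0,-0.7],[0.3,19,0.8,0,-0.3,0,-0.7]]]'; python3 -m handwheel '[[[0,1,0,0,0,0,-0.7],[0,2,0,0,0,0,-0.7],[0,3,0,0,0,0,-0.7]]]';python3 -m handwheel '[[[0,1,0,0,0,0,-0.7],[0,2,0,0,0,0,-0.7],[0,3,0,0,0,0,-0.7]]]'; python3 plan.py 510.5 -146.5 253 12.8
```

```text
clock: 6.82
eef_pos: [510.2, -146.4, 256.9]
eef_rot: [-1.573, 0.002, 0.224]
wrist_force: [0.1, 0.0, -4.4]
finger_gap: 28.0
clock: 7.07
eef_pos: [510.3, -146.5, 254.0]
eef_rot: [-1.573, 0.002, 0.224]
wrist_force: [1.0, 0.1, -4.6]
finger_gap: 27.5
clock: 7.32
eef_pos: [510.3, -146.5, 251.0]
eef_rot: [-1.573, 0.002, 0.224]
wrist_force: [0.6, -0.5, -4.3]
finger_gap: 27.9
t 7.32 pos [ 510.3 -146.5  251. ] rot [-90.1   0.1  12.8] F [ 0.62 -0.47 -4.33] gap 27.9
SHIFT [ 0.2 -2.  -0. ] TURN [ 0.1  0.  -0.1]
```

```bash
python3 -m handwheel '[[[0,1.5,0,0,0,0,-0.7],[0,4,0,0,0,0,-0.7],[0,7,0,0,0,0,-0.7],[0,9.5,0,0,0,0,-0.7],[0,11,0,0,0,0,-0.7]]]'; python3 - <<'E'
from h import *
import plan
p,d=cap('side','s7');fs=[]
cv2.imwrite('pics/s7c.png',cv2.resize(p[80:200,310:410],None,fx=5,fy=5,interpolation=cv2.INTER_CUBIC)[:,:,::-1])
for i in range(16):
    imaging.camera('side'); s=read_state(); fs.append(s['wrist_force'])
fs=np.array(fs);u=np.array([-.222,.975]);print(fs.mean(0),fs.std(0)/4,'along u',(fs[:,:2]@u).mean());plan.go(510.5,-146.5,253,12.8)
E
```

```text
clock: 7.73
eef_pos: [510.3, -146.5, 239.6]
eef_rot: [-1.573, 0.002, 0.224]
wrist_force: [0.9, -0.9, -3.9]
finger_gap: 27.7
[ 0.28089107 -0.32557149 -3.35443777] [0.17307755 0.08428872 0.12056519] along u -0.3797900193770571
t 8.58 pos [ 510.3 -146.5  240. ] rot [-90.1   0.1  12.8] F [ 0.99 -0.03 -3.08] gap 27.7
SHIFT [  0.2 -13.   -0. ] TURN [ 0.1  0.  -0.1]
```

View pics/s7c.png

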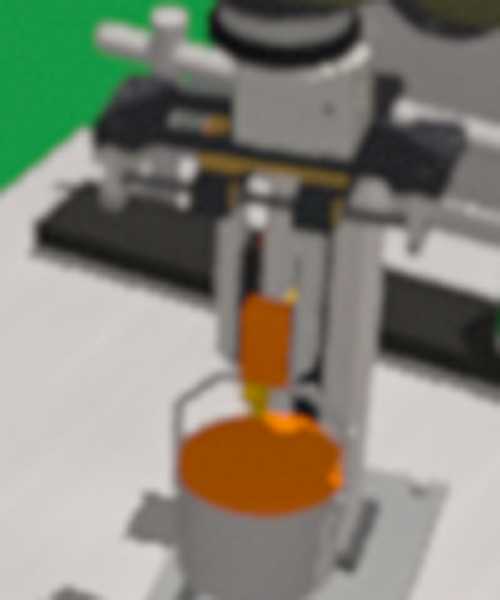

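```bash
cat > f.py <<'E'
from h import *
import plan,sys
fs=[]
for i in range(int(sys.argv[1])):
    imaging.camera('side'); s=read_state(); fs.append(s['wrist_force'])
fs=np.array(fs);u=np.array([-.222,.975]);w=np.array([.975,.222]);print('meanF',fs.mean(0).round(2),'sem',(fs.std(0)/len(fs)**.5).round(2),'along u %.2f w %.2f'%((fs[:,:2]@u).mean(),(fs[:,:2]@w).mean()));plan.go(510.5,-146.5,253,12.8)
E
python3 -m handwheel '[[[0,0,-0.8,0,0,0,-0.7],[0,0,-1.5,0,0,0,-0.7],[0,0,-1.5,0,0,0,-0.7]]]'; python3 f.py 12;python3 -m handwheel '[[[0,0,-0.8,0,0,0,-0.7],[0,0,-1.5,0,0,0,-0.7],[0,0,-1.5,0,0,0,-0.7]]]'; python3 f.py 12
```

```text
clock: 8.83
eef_pos: [510.6, -148.1, 240.0]
eef_rot: [-1.573, 0.002, 0.224]
wrist_force: [2.0, -1.0, -3.4]
finger_gap: 27.7
meanF [ 0.04 -1.46 -3.57] sem [0.11 0.1  0.15] along u -1.43 w -0.29
t 9.43 pos [ 510.6 -148.1  240. ] rot [-90.1   0.1  12.8] F [ 0.4  -1.04 -2.64] gap 27.9
SHIFT [  0.2 -13.    1.5] TURN [ 0.1  0.  -0.1]
clock: 9.68
eef_pos: [511.0, -149.4, 240.0]
eef_rot: [-1.573, 0.002, 0.224]
wrist_force: [-0.1, 0.8, -4.2]
finger_gap: 27.9
meanF [-0.29  1.16 -3.4 ] sem [0.11 0.2  0.17] along u 1.20 w -0.03
t 10.28 pos [ 510.9 -149.4  240. ] rot [-90.1   0.1  12.8] F [-0.31  1.28 -3.75] gap 27.7
SHIFT [  0.2 -13.    2.9] TURN [ 0.1  0.  -0.1]
```

```bash
python3 -m handwheel '[[[0,0,0.7,0,0,0,-0.7],[0,0,0.7,0,0,0,-0.7],[0,0,0.7,0,0,0,-0.7]]]'; python3 f.py 12
```

```text
clock: 10.53
eef_pos: [510.9, -149.1, 240.1]
eef_rot: [-1.574, 0.002, 0.224]
wrist_force: [1.1, -1.4, -4.4]
finger_gap: 28.0
meanF [ 0.67 -3.32 -3.57] sem [0.12 0.24 0.12] along u -3.38 w -0.08
t 11.13 pos [ 510.8 -148.9  240. ] rot [-90.1   0.1  12.8] F [ 0.34 -3.83 -3.36] gap 27.9
SHIFT [  0.2 -13.    2.4] TURN [ 0.1  0.  -0.1]
```

```bash
python3 -m handwheel '[[[0,0,-0.45,0,0,0,-0.7],[0,0,-0.45,0,0,0,-0.7]]]'; python3 f.py 12; python3 -c "
from h import *;print(read_state()['moment'])"
```

```text
clock: 11.3
eef_pos: [510.9, -149.1, 240.0]
eef_rot: [-1.573, 0.002, 0.224]
wrist_force: [0.4, -1.3, -3.7]
finger_gap: 28.0
meanF [-0.08 -0.49 -3.7 ] sem [0.14 0.19 0.16] along u -0.46 w -0.18
t 11.90 pos [ 510.9 -149.2  240. ] rot [-90.1   0.1  12.8] F [-0.88 -0.33 -3.46] gap 28.1
SHIFT [  0.2 -13.    2.7] TURN [ 0.1  0.  -0.1]
[ 0.05695486 -0.09997248  0.00826836]
```

```bash
python3 -m handwheel '[[[0,2,0,0,0,0,-0.7],[0,5,0,0,0,0,-0.7],[0,9,0,0,0,0,-0.7],[0,13,0,0,0,0,-0.7],[0,16,0,0,0,0,-0.7]]]';  python3 -m handwheel '[[[0,2,0,0,0,0,-0.7],[0,5,0,0,0,0,-0.7],[0,8,0,0,0,0,-0.7],[0,10.5,0,0,0,0,-0.7],[0,12,0,0,0,0,-0.7]]]'; python3 f.py 12
```

```text
clock: 12.32
eef_pos: [510.9, -149.2, 223.4]
eef_rot: [-1.573, 0.002, 0.224]
wrist_force: [-1.4, -0.0, -2.2]
finger_gap: 27.5
clock: 12.73
eef_pos: [510.9, -149.2, 211.1]
eef_rot: [-1.573, 0.002, 0.224]
wrist_force: [1.1, 0.4, -1.5]
finger_gap: 27.8
meanF [ 0.5   0.55 -1.16] sem [0.09 0.11 0.12] along u 0.42 w 0.61
t 13.33 pos [ 510.9 -149.3  211.5] rot [-90.1   0.1  12.8] F [ 0.66  0.81 -1.88] gap 28.0
SHIFT [  0.2 -41.5   2.7] TURN [ 0.1  0.  -0.1]
```

```bash
python3 -m handwheel '[[[0,2,0,0,0,0,-0.7],[0,5,0,0,0,0,-0.7],[0,8.5,0,0,0,0,-0.7],[0,11.5,0,0,0,0,-0.7],[0,13.5,0,0,0,0,-0.7]]]'; python3 f.py 30
```

```text
clock: 13.75
eef_pos: [510.9, -149.3, 197.5]
eef_rot: [-1.573, 0.002, 0.224]
wrist_force: [-0.1, 0.3, -0.4]
finger_gap: 27.9
meanF [ 0.58  0.71 -0.22] sem [0.09 0.11 0.11] along u 0.56 w 0.72
t 15.25 pos [ 510.9 -149.3  198. ] rot [-90.1   0.1  12.8] F [0.53 0.27 0.48] gap 28.0
SHIFT [  0.2 -55.    2.7] TURN [ 0.1  0.  -0.1]
```

```bash
python3 -m handwheel '[[[0.05,1,0,0,0,0,-0.7],[0.1,2,0.05,0,0,0,-0.7],[0.1,2.2,0.05,0,0,0,-0.7]]]'; python3 f.py 24; python3 - <<'E'
from h import *
p,d=cap('side','s8')
cv2.imwrite('pics/s8c.png',cv2.resize(p[80:230,310:410],None,fx=4,fy=4,interpolation=cv2.INTER_CUBIC)[:,:,::-1])
E
```

```text
clock: 15.5
eef_pos: [510.9, -149.3, 195.5]
eef_rot: [-1.573, 0.002, 0.224]
wrist_force: [-0.0, 0.3, 0.3]
finger_gap: 27.4
meanF [-0.28  0.13 -0.24] sem [0.11 0.09 0.07] along u 0.19 w -0.25
t 16.70 pos [ 510.9 -149.2  195.8] rot [-90.1   0.1  12.8] F [-0.08 -0.1  -0.67] gap 27.8
SHIFT [  0.1 -57.2   2.7] TURN [ 0.1  0.  -0.1]
```

View pics/s8c.png

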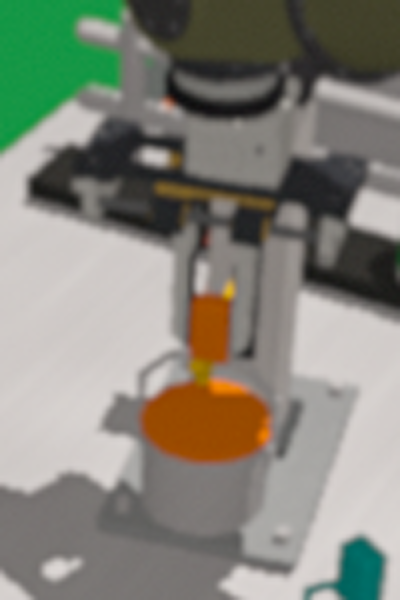

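```bash
python3 -m handwheel '[[[0,0.8,0,0,0,0,-0.7],[0,1.5,0,0,0,0,-0.7],[0,1.5,0,0,0,0,-0.7],[0,1.5,0,0,0,0,-0.7]]]' 10; python3 f.py 12;  python3 -m handwheel '[[[0,0,0,0,0,0,-0.7],[0,0,0,0,0,0,-0.7]]]' 3; python3 -m handwheel '[[[0,0,0,0,0,0,-0.38],[0,0,0,0,0,0,-0.36],[0,0,0,0,0,0,-0.33],[0,0,0,0,0,0,-0.3],[0,0,0,0,0,0,-0.25]]]'; python3 - <<'E'
from h import *
p,d=cap('side','s9')
cv2.imwrite('pics/s9c.png',cv2.resize(p[80:230,310:410],None,fx=4,fy=4,interpolation=cv2.INTER_CUBIC)[:,:,::-1])
import plan;plan.go(511,-149,195,12.8)
E
```

```text
clock: 17.08
eef_pos: [511.0, -149.2, 194.2]
eef_rot: [-1.573, 0.002, 0.224]
wrist_force: [-0.9, 0.2, 0.7]
finger_gap: 27.7
meanF [ 0.34  0.08 -0.03] sem [0.09 0.18 0.13] along u 0.00 w 0.35
t 17.68 pos [ 511.  -149.2  194.3] rot [-90.1   0.1  12.8] F [ 0.92 -0.81  0.28] gap 27.7
SHIFT [  0.1 -58.7   2.7] TURN [ 0.1  0.  -0.1]
clock: 17.85
eef_pos: [511.0, -149.2, 194.3]
eef_rot: [-1.573, 0.002, 0.224]
wrist_force: [0.8, -0.1, 0.0]
finger_gap: 28.4
clock: 18.27
eef_pos: [511.0, -149.3, 194.2]
eef_rot: [-1.573, 0.002, 0.224]
wrist_force: [0.3, -1.1, 0.8]
finger_gap: 34.9
t 18.32 pos [ 511.  -149.2  194.3] rot [-90.1   0.1  12.8] F [-0.31  0.42  0.16] gap 35.0
SHIFT [ 0.1 -0.7  0.2] TURN [ 0.1  0.  -0.1]
```

View pics/s9c.png

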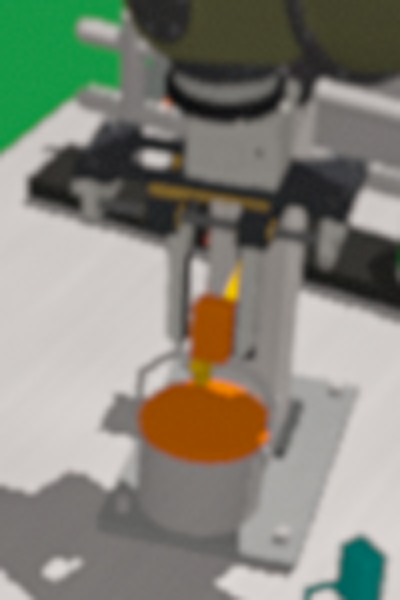

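Released: the pot hangs at (205,420) in the crop, with a gap between the fingers and the grip. I open further and watch it come to rest.

```bash
python3 -m handwheel '[[[0,0,0,0,0,0,-0.15],[0,0,0,0,0,0,-0.1],[0,0,0,0,0,0,0.0],[0,0,0,0,0,0,0.0],[0,0,0,0,0,0,0.0]]]'; cat > track.py <<'E'
from h import *
import sys
out=[]
for i in range(int(sys.argv[1])):
    p,d=imaging.camera('side'); h=cv2.cvtColor(p,cv2.COLOR_RGB2HSV)
    m=((h[...,0]>3)&(h[...,0]<18)&(h[...,1]>150)); m[:,:330]=0;m[:,385:]=0;m[:140]=0;m[205:]=0
    k,l,st,c=cv2.connectedComponentsWithStats(m.astype(np.uint8)); idx=[j for j in range(1,k) if st[j,4]>40]
    out.append([round(x,2) for j in sorted(idx,key=lambda j:c[j][1]) for x in c[j]])
    last=p
for o in out[::3]: print(o)
cv2.imwrite('pics/%s.png'%sys.argv[2],cv2.resize(last[80:230,310:410],None,fx=4,fy=4,interpolation=cv2.INTER_CUBIC)[:,:,::-1])
print(read_state()['clock'],read_state()['wrist_force'])
E
python3 track.py 30 s10
```

```text
clock: 18.73
eef_pos: [511.0, -149.2, 194.3]
eef_rot: [-1.573, 0.002, 0.224]
wrist_force: [-0.1, 0.8, -0.4]
finger_gap: 46.8
[np.float64(363.53), np.float64(161.94), np.float64(360.79), np.float64(185.11)]
[np.float64(363.57), np.float64(161.9), np.float64(360.74), np.float64(185.11)]
[np.float64(363.52), np.float64(161.98), np.float64(360.7), np.float64(185.12)]
[np.float64(363.56), np.float64(161.95), np.float64(360.76), np.float64(185.12)]
[np.float64(363.56), np.float64(161.95), np.float64(360.72), np.float64(185.11)]
[np.float64(363.56), np.float64(161.95), np.float64(360.69), np.float64(185.1)]
[np.float64(363.56), np.float64(161.95), np.float64(360.77), np.float64(185.12)]
[np.float64(363.56), np.float64(161.95), np.float64(360.75), np.float64(185.11)]
[np.float64(363.56), np.float64(161.95), np.float64(360.71), np.float64(185.1)]
[np.float64(363.56), np.float64(161.95), np.float64(360.72), np.float64(185.13)]
20.2333 [-0.23285399 -0.29255643 -0.54497417]
```

View pics/s10.png

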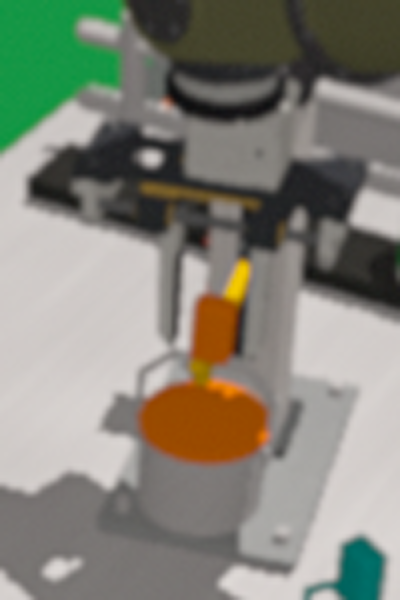

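```bash
python3 f.py 24; python3 track.py 8 s11
```

```text
meanF [ 0.06 -0.06  0.06] sem [0.1 0.1 0.1] along u -0.07 w 0.05
t 21.43 pos [ 511.  -149.3  194.3] rot [-90.1   0.1  12.8] F [-1.13 -0.03  0.04] gap 47.0
SHIFT [  0.  -58.7   2.7] TURN [ 0.1  0.  -0.1]
[np.float64(363.56), np.float64(161.95), np.float64(360.7), np.float64(185.12)]
[np.float64(363.49), np.float64(161.98), np.float64(360.75), np.float64(185.13)]
[np.float64(363.56), np.float64(161.95), np.float64(360.69), np.float64(185.1)]
21.8333 [-0.01441547 -0.17050684 -0.50201527]
```

Rested for over 3 s: the blobs are steady within 0.1 px and the mean wrist force is about zero. I close again softly.

```bash
python3 -m handwheel '[[[0,0,0,0,0,0,-0.15],[0,0,0,0,0,0,-0.25],[0,0,0,0,0,0,-0.32],[0,0,0,0,0,0,-0.35],[0,0,0,0,0,0,-0.37]]]' 3; python3 -m handwheel '[[[0,0,0,0,0,0,-0.39],[0,0,0,0,0,0,-0.4],[0,0,0,0,0,0,-0.42],[0,0,0,0,0,0,-0.45],[0,0,0,0,0,0,-0.5]]]' 3; python3 -m handwheel '[[[0,0,0,0,0,0,-0.7],[0,0,0,0,0,0,-0.7]]]' 10;python3 -m handwheel '[[[0,0,0,0,0,0,-0.7],[0,0,0,0,0,0,-0.7]]]' 30; python3 f.py 14; python3 track.py 2 s12
```

```text
clock: 22.25
eef_pos: [510.9, -149.3, 194.3]
eef_rot: [-1.573, 0.002, 0.224]
wrist_force: [0.2, -0.2, -1.1]
finger_gap: 29.9
clock: 22.67
eef_pos: [511.0, -149.3, 194.3]
eef_rot: [-1.573, 0.002, 0.224]
wrist_force: [-0.6, 0.1, -0.1]
finger_gap: 28.2
clock: 22.83
eef_pos: [511.0, -149.2, 194.3]
eef_rot: [-1.573, 0.002, 0.224]
wrist_force: [-0.4, -0.1, -0.6]
finger_gap: 27.9
clock: 23.0
eef_pos: [511.0, -149.2, 194.3]
eef_rot: [-1.573, 0.002, 0.224]
wrist_force: [-0.2, -0.3, -0.3]
finger_gap: 27.8
meanF [ 0.23  0.01 -0.24] sem [0.15 0.12 0.17] along u -0.04 w 0.23
t 23.70 pos [ 511.  -149.2  194.3] rot [-90.1   0.1  12.8] F [-0.1   0.36 -1.4 ] gap 27.7
SHIFT [  0.  -58.7   2.6] TURN [ 0.1  0.  -0.1]
[np.float64(361.95), np.float64(161.97), np.float64(361.31), np.float64(185.29)]
23.8 [ 0.64038731 -0.18159047 -0.08923501]
```

View pics/s12.png

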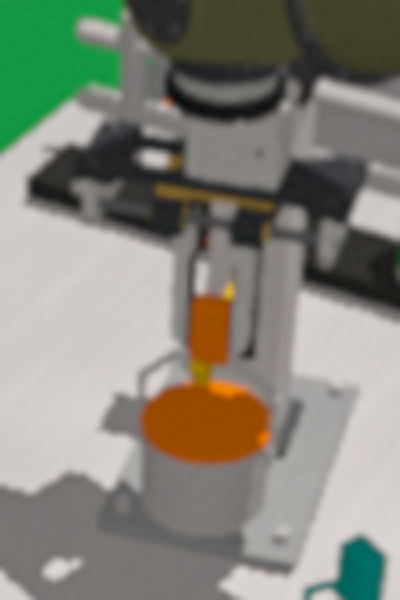

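The grip is held again and upright at (210,328) in the crop. I raise it slowly.

```bash
python3 -m handwheel '[[[0,-1,0,0,0,0,-0.7],[0,-3,0,0,0,0,-0.7],[0,-6.5,0,0,0,0,-0.7],[0,-10.5,0,0,0,0,-0.7],[0,-14.5,0,0,0,0,-0.7]]]' 30; python3 -m handwheel '[[[0,-4,0,0,0,0,-0.7],[0,-8,0,0,0,0,-0.7],[0,-12,0,0,0,0,-0.7],[0,-16,0,0,0,0,-0.7],[0,-20,0,0,0,0,-0.7]]]'; python3 -m handwheel '[[[0,-4,0,0,0,0,-0.7],[0,-8,0,0,0,0,-0.7],[0,-12,0,0,0,0,-0.7],[0,-14,0,0,0,0,-0.7],[0,-16,0,0,0,0,-0.7]]]'; python3 f.py 6
```

```text
clock: 24.22
eef_pos: [511.0, -149.2, 209.3]
eef_rot: [-1.573, 0.002, 0.224]
wrist_force: [0.6, -0.0, -1.8]
finger_gap: 27.9
clock: 24.63
eef_pos: [510.9, -149.2, 229.6]
eef_rot: [-1.573, 0.002, 0.224]
wrist_force: [-0.2, -0.7, -2.6]
finger_gap: 28.2
clock: 25.05
eef_pos: [510.9, -149.1, 245.7]
eef_rot: [-1.573, 0.002, 0.224]
wrist_force: [0.0, -1.1, -4.6]
finger_gap: 28.0
meanF [ 0.69 -1.12 -4.06] sem [0.17 0.11 0.17] along u -1.24 w 0.42
t 25.35 pos [ 510.9 -149.2  245.4] rot [-90.1   0.1  12.8] F [ 1.05 -1.45 -3.58] gap 28.0
SHIFT [ 0.2 -7.6  2.7] TURN [ 0.1  0.  -0.1]
```

```bash
python3 -m handwheel '[[[0,-0.5,-0.15,0,0,0,-0.7],[0,-1.5,-0.15,0,0,0,-0.7],[0,-2.5,-0.15,0,0,0,-0.7],[0,-3.5,-0.15,0,0,0,-0.7],[0,-4.5,-0.15,0,0,0,-0.7]]]'; python3 -m handwheel '[[[0,-1,0,0,0,0,-0.7],[0,-2,0,0,0,0,-0.7],[0,-3,0,0,0,0,-0.7],[0,-4,0,0,0,0,-0.7],[0,-5,0,0,0,0,-0.7]]]'; python3 -m handwheel '[[[0,-1,0,0,0,0,-0.7],[0,-3,0,0,0,0,-0.7],[0,-5,0,0,0,0,-0.7],[0,-7,0,0,0,0,-0.7],[0,-9,0,0,0,0,-0.7]]]'; python3 plan.py 510.7 -149 277 12.8; python3 track.py 1 s13
```

```text
clock: 25.77
eef_pos: [510.9, -149.2, 249.9]
eef_rot: [-1.573, 0.002, 0.224]
wrist_force: [0.4, -0.3, -4.5]
finger_gap: 28.0
clock: 26.18
eef_pos: [510.9, -149.2, 254.9]
eef_rot: [-1.572, 0.003, 0.224]
wrist_force: [-0.0, 0.0, -4.6]
finger_gap: 27.8
clock: 26.6
eef_pos: [510.9, -149.1, 264.2]
eef_rot: [-1.573, 0.003, 0.224]
wrist_force: [0.4, 0.2, -4.8]
finger_gap: 27.7
t 26.60 pos [ 510.9 -149.1  264.2] rot [-90.1   0.1  12.8] F [ 0.37  0.24 -4.77] gap 27.7
SHIFT [ -0.2 -12.8   0.2] TURN [ 0.1  0.  -0.1]
[np.float64(363.16), np.float64(143.71), np.float64(362.93), np.float64(164.35)]
26.65 [-0.28398411  0.48769373 -4.83829676]
```

View pics/s13.png

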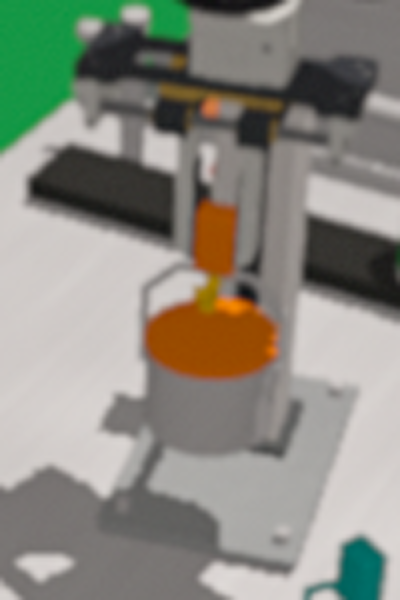

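The bail is clear of the notch: the bar is above the hook at (208,285) and the load is back to -4.8 N. I raise the pot and back it out over the tip.

```bash
python3 -m handwheel '[[[0,-4,0,0,0,0,-0.7],[0,-8,0,0,0,0,-0.7],[0,-11,0,0,0,0,-0.7],[0,-11.5,0,0,0,0,-0.7],[0,-11.5,0,0,0,0,-0.7]]]'; python3 - <<'E'
from h import *
p,d=cap('side','s14');C=cloud('side',d);h=cv2.cvtColor(p,cv2.COLOR_RGB2HSV)
m=(h[...,0]>3)&(h[...,0]<18)&(h[...,1]>150)&(abs(C[...,0]-510)<65)&(abs(C[...,1]+149)<65)&(C[...,2]<245)&(C[...,2]>180)
print('lid z',np.median(C[m][:,2]));import plan;plan.go(491,-60,276,12.8)
y=(h[...,0]>17)&(h[...,0]<34)&(h[...,1]>110)
cv2.imwrite('pics/s14.png',cv2.resize(p[80:200,310:410],None,fx=5,fy=5,interpolation=cv2.INTER_CUBIC)[:,:,::-1])
E
```

```text
clock: 27.07
eef_pos: [511.1, -149.2, 276.4]
eef_rot: [-1.573, 0.002, 0.224]
wrist_force: [-0.2, -0.1, -4.6]
finger_gap: 27.9
lid z 210.41802797663115
t 27.12 pos [ 511.  -149.2  276.1] rot [-90.1   0.1  12.8] F [-0.58 -1.08 -4.87] gap 27.8
SHIFT [ 0.3 -0.1 91.4] TURN [ 0.1  0.  -0.1]
```

View pics/s14.png

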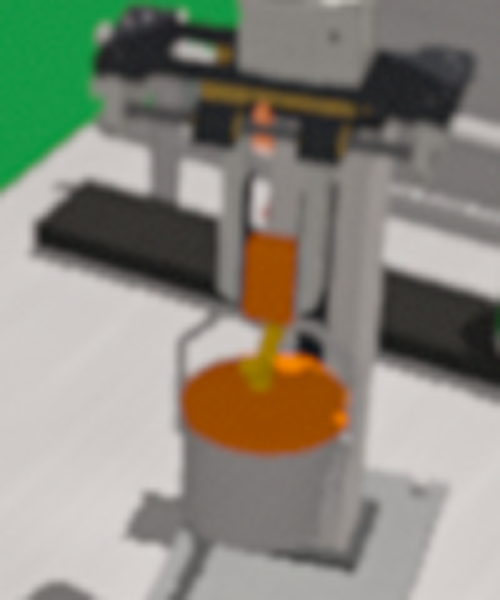

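The hook lies mid-opening, between the bar and the lid. I back out along +y of the scale.

```bash
python3 -m handwheel '[[[0,0,5,0,0,0,-0.7],[0,0,14,0,0,0,-0.7],[0,0,26,0,0,0,-0.7],[0,0,39,0,0,0,-0.7],[0,0,52,0,0,0,-0.7]]]'; python3 -m handwheel '[[[0,0,14,0,0,0,-0.7],[0,0,28,0,0,0,-0.7],[0,0,40,0,0,0,-0.7],[0,0,46,0,0,0,-0.7],[0,0,46,0,0,0,-0.7]]]'; python3 - <<'E'
from h import *
p,d=cap('top','t15');h=cv2.cvtColor(p,cv2.COLOR_RGB2HSV)
cap('side','s15');import plan;plan.go(519,328.5,277,12.8)
E
```

```text
clock: 27.53
eef_pos: [499.0, -96.9, 276.0]
eef_rot: [-1.573, 0.002, 0.224]
wrist_force: [-0.3, 0.8, -4.6]
finger_gap: 28.0
clock: 27.95
eef_pos: [488.6, -50.6, 276.2]
eef_rot: [-1.573, 0.002, 0.226]
wrist_force: [-0.2, -0.0, -5.4]
finger_gap: 28.0
t 28.05 pos [488.8 -52.  276. ] rot [-90.1   0.1  12.9] F [-0.35 -0.1  -4.14] gap 28.1
SHIFT [114.2  -2.  364.2] TURN [ 0.1  0.1 -0.1]
```

View pics/s15.png

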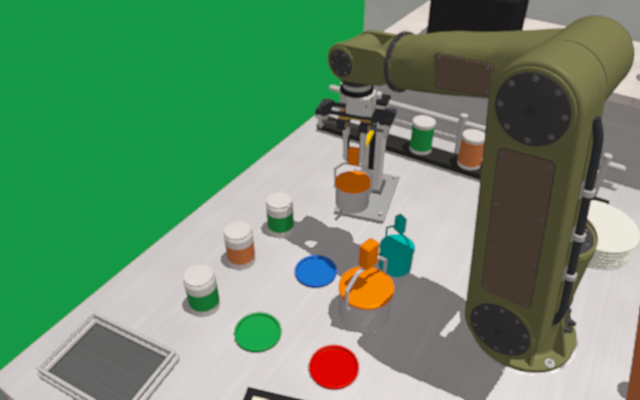

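The pot is clear of the scale at (353,185), and the hook is back up at (370,134). I carry it over to the green stand at (258,332).

```bash
python3 -m handwheel '[[[3,0,10,0,0,0,-0.7],[11,0,34,0,0,0,-0.7],[20,-1,64,0,0,0,-0.7],[30,-1,96,0,0,0,-0.7],[40,-1,128,0,0,0,-0.7]]]'; python3 -m handwheel '[[[10,0,32,0,0,0,-0.7],[20,0,64,0,0,0,-0.7],[30,0,96,0,0,0,-0.7],[40,0,128,0,0,0,-0.7],[50,0,160,0,0,0,-0.7]]]'; python3 plan.py 519 328.5 277 12.8
```

```text
clock: 28.47
eef_pos: [499.4, 83.0, 276.7]
eef_rot: [-1.573, 0.002, 0.223]
wrist_force: [1.1, 0.0, -5.3]
finger_gap: 27.6
clock: 28.88
eef_pos: [512.7, 251.8, 276.1]
eef_rot: [-1.573, 0.002, 0.223]
wrist_force: [0.5, -1.2, -4.6]
finger_gap: 27.5
t 28.88 pos [512.7 251.8 276.1] rot [-90.1   0.1  12.8] F [ 0.53 -1.2  -4.61] gap 27.5
SHIFT [23.1 -1.1 73.4] TURN [ 0.1 -0.  -0.1]
```

```bash
python3 -m handwheel '[[[9,0,28,0,0,0,-0.7],[17,0,54,0,0,0,-0.7],[22,8,69,0,0,0,-0.7],[23,20,73.4,0,0,0,-0.7],[23,35,73.4,0,0,0,-0.7]]]'; python3 -m handwheel '[[[0,16,0,0,0,0,-0.7],[0,32,0,0,0,0,-0.7],[0,46,0,0,0,0,-0.7],[0,55,0,0,0,0,-0.7],[0,55,0,0,0,0,-0.7]]]'; python3 - <<'E'
from h import *
from scipy.optimize import least_squares
p,d=cap('side','s16');pt,dt=cap('top','t16');n='side';C=cloud(n,d);h=cv2.cvtColor(p,cv2.COLOR_RGB2HSV);H,S=h[...,0],h[...,1]
import plan;plan.go(519,328.5,143,12.8); e=read_state()['eef_pos']
near=(abs(C[...,0]-e[0])<70)&(abs(C[...,1]-e[1])<70)
m=(near&(H>3)&(H<18)&(S>150)&(C[...,2]<e[2]-45)&(C[...,2]>80)).astype(np.uint8);zl=np.median(C[m>0][:,2]);print('lidz',zl,'exp',e[2]-22.2-44)
c=max(cv2.findContours(m,0,1)[0],key=cv2.contourArea).reshape(-1,2);P=onz(n,c,zl)
print('lid',least_squares(lambda a:np.hypot(P[:,0]-a[0],P[:,1]-a[1])-44.5,e[:2],loss='soft_l1').x)
cv2.imwrite('pics/s16c.png',cv2.resize(p[210:370,190:340],None,fx=3.5,fy=3.5,interpolation=cv2.INTER_CUBIC)[:,:,::-1])
E
```

```text
clock: 29.3
eef_pos: [518.8, 329.6, 240.0]
eef_rot: [-1.573, 0.002, 0.224]
wrist_force: [-0.5, 0.0, -4.8]
finger_gap: 28.0
clock: 29.72
eef_pos: [518.2, 328.6, 182.4]
eef_rot: [-1.574, 0.005, 0.223]
wrist_force: [-0.1, 0.1, -5.7]
finger_gap: 27.8
t 29.82 pos [519.  329.2 185.3] rot [-90.1   0.1  12.8] F [ 0.18 -0.65 -4.18] gap 27.7
SHIFT [-0.1 42.3 -0.6] TURN [ 0.1 -0.  -0.1]
lidz 116.35930811879143 exp 119.05980007886669
lid [514.91870207 330.5629351 ]
```

View pics/s16c.png

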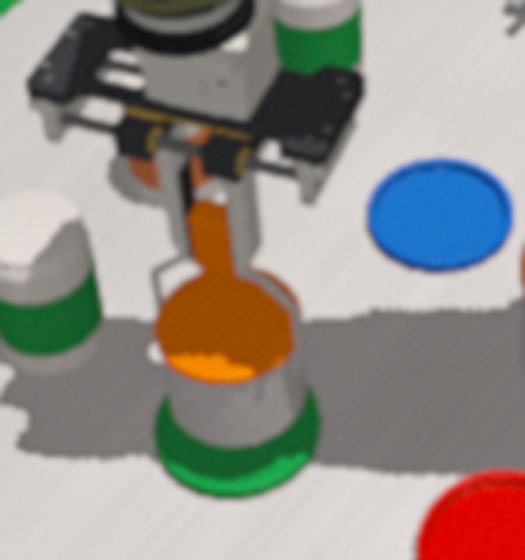

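View pics/t16.png

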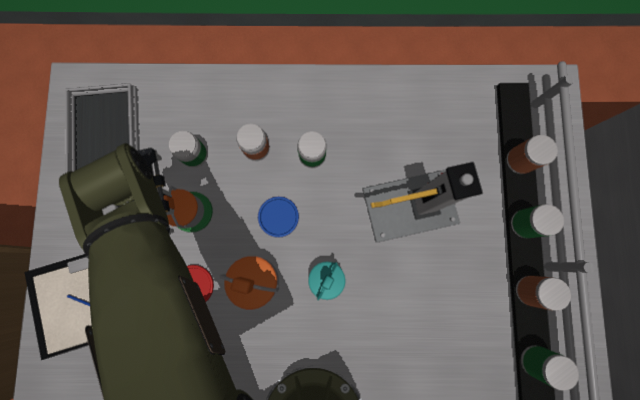

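```bash
python3 - <<'E'
from h import *
from scipy.optimize import least_squares
p,d=load('t16');n='top';C=cloud(n,d);h=cv2.cvtColor(p,cv2.COLOR_RGB2HSV);H,S=h[...,0],h[...,1]
m=((H>3)&(H<18)&(S>120)&(abs(C[...,0]-519)<70)&(abs(C[...,1]-329)<70)&(C[...,2]<140)&(C[...,2]>90)).astype(np.uint8)
print('z',np.median(C[m>0][:,2]),m.sum())
c=max(cv2.findContours(m,0,1)[0],key=cv2.contourArea).reshape(-1,2);P=onz(n,c,118)
P=P[P[:,1]<335]; P=P[(np.hypot(P[:,0]-519,P[:,1]-329)>36)]
print(len(P),least_squares(lambda a:np.hypot(P[:,0]-a[0],P[:,1]-a[1])-44.7,[519,329],loss='soft_l1').x)
cv2.imwrite('pics/t16c.png',cv2.resize(p[160:260,130:250],None,fx=5,fy=5,interpolation=cv2.INTER_CUBIC)[:,:,::-1])
import plan;plan.go(519.5,328.5,143,12.8)
E
```

```text
z 116.17330584506158 755
57 [515.61977585 327.49643477]
t 29.82 pos [519.  329.2 185.3] rot [-90.1   0.1  12.8] F [ 0.18 -0.65 -4.18] gap 27.7
SHIFT [ 0.4 42.3 -0.7] TURN [ 0.1 -0.  -0.1]
```

View pics/t16c.png

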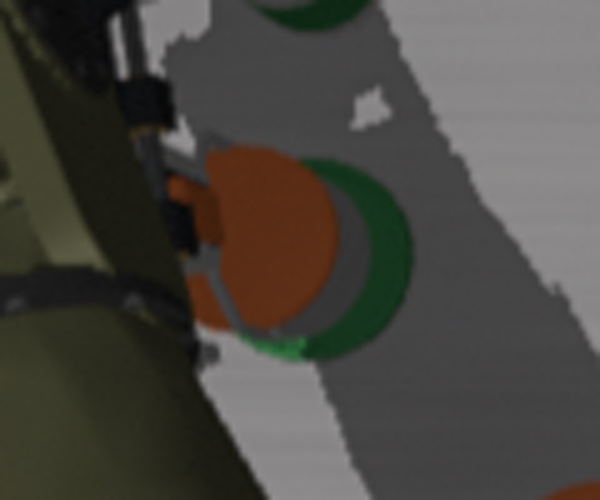

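Both views put the pot about 3 mm toward -x of the stand centre, so I shift the TCP to x≈521.5 and lower it, watching for early contact with the rim.

```bash
python3 plan.py 521.5 328.5 143 12.8; python3 -m handwheel '[[[1,4,-1,0,0,0,-0.7],[2.3,10,-1.2,0,0,0,-0.7],[2.3,17,-1.2,0,0,0,-0.7],[2.3,22,-1.2,0,0,0,-0.7],[2.3,24,-1.2,0,0,0,-0.7]]]'; python3 -m handwheel '[[[0,0,0,0,0,0,-0.7],[0,0,0,0,0,0,-0.7]]]'; python3 - <<'E'
from h import *
from scipy.optimize import least_squares
p,d=cap('side','s17');import plan;plan.go(521.5,328.5,143,12.8);pt,dt=cap('top','t17')
cv2.imwrite('pics/s17c.png',cv2.resize(p[230:370,190:330],None,fx=4,fy=4,interpolation=cv2.INTER_CUBIC)[:,:,::-1])
h=cv2.cvtColor(pt,cv2.COLOR_RGB2HSV);H,S=h[...,0],h[...,1];n='top';C=cloud(n,dt)
m=((H>3)&(H<18)&(S>120)&(abs(C[...,0]-519)<70)&(abs(C[...,1]-329)<70)&(C[...,2]<115)&(C[...,2]>75)).astype(np.uint8)
c=max(cv2.findContours(m,0,1)[0],key=cv2.contourArea).reshape(-1,2);P=onz(n,c,160-22-45);P=P[(P[:,1]<335)&(np.hypot(P[:,0]-519,P[:,1]-329)>36)]
print('top lid',len(P),least_squares(lambda a:np.hypot(P[:,0]-a[0],P[:,1]-a[1])-44.7,[519,329],loss='soft_l1').x)
E
```

```text
t 29.82 pos [519.  329.2 185.3] rot [-90.1   0.1  12.8] F [ 0.18 -0.65 -4.18] gap 27.7
SHIFT [ 2.3 42.3 -1.1] TURN [ 0.1 -0.  -0.1]
clock: 30.23
eef_pos: [521.1, 328.3, 160.0]
eef_rot: [-1.573, 0.003, 0.223]
wrist_force: [-0.2, -0.8, -5.0]
finger_gap: 28.2
clock: 30.4
eef_pos: [521.1, 328.2, 159.7]
eef_rot: [-1.573, 0.003, 0.223]
wrist_force: [-0.7, 0.6, -6.0]
finger_gap: 27.7
t 30.45 pos [521.2 328.3 160. ] rot [-90.1   0.2  12.8] F [ 1.07  0.74 -5.89] gap 27.6
SHIFT [ 0.4 17.   0.2] TURN [ 0.1 -0.  -0.2]
top lid 54 [518.07234092 327.58324583]
```

View pics/s17c.png

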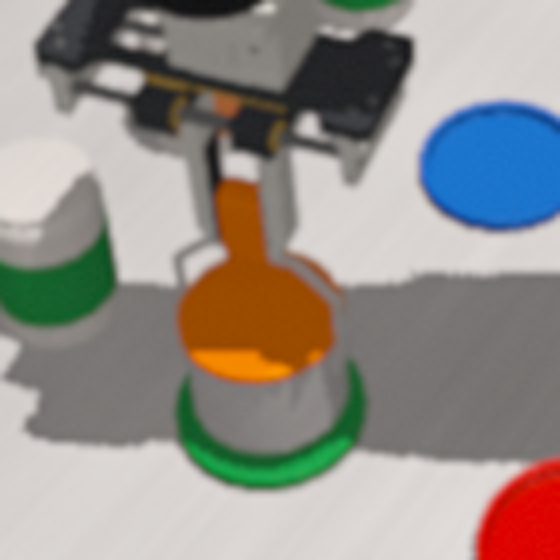

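The pot sides at 195–345 are centred in the green ring at 178–365 in the crop. I lower it slowly.

```bash
python3 -m handwheel '[[[0,3,0,0,0,0,-0.7],[0,6,0,0,0,0,-0.7],[0,9,0,0,0,0,-0.7],[0,11,0,0,0,0,-0.7],[0,12,0,0,0,0,-0.7]]]'; python3 f.py 5; python3 -m handwheel '[[[0,1,0,0,0,0,-0.7],[0,2,0,0,0,0,-0.7],[0,3,0,0,0,0,-0.7]]]'; python3 f.py 5
```

```text
clock: 30.92
eef_pos: [521.0, 328.2, 147.7]
eef_rot: [-1.573, 0.003, 0.223]
wrist_force: [-0.5, 0.2, -5.0]
finger_gap: 28.0
meanF [-0.21 -0.4  -5.44] sem [0.33 0.08 0.29] along u -0.34 w -0.29
t 31.17 pos [521.2 328.4 148.3] rot [-90.1   0.1  12.8] F [-0.12 -0.34 -5.06] gap 27.8
SHIFT [-115.8 -103.3 -461. ] TURN [ 0.1 -0.  -0.1]
clock: 31.42
eef_pos: [521.3, 328.3, 145.3]
eef_rot: [-1.573, 0.002, 0.223]
wrist_force: [0.6, -0.5, -6.0]
finger_gap: 27.5
meanF [-0.34  0.56 -5.74] sem [0.11 0.22 0.17] along u 0.62 w -0.20
t 31.67 pos [521.3 328.4 145.4] rot [-90.1   0.1  12.8] F [-0.04 -0.2  -5.28] gap 28.0
SHIFT [-115.9 -106.3 -460.9] TURN [ 0.1 -0.  -0.1]
```

No contact yet and the pot is below the rim, so it is inside the seat. I continue in 0.7 mm steps.

```bash
python3 -m handwheel '[[[0,0.7,0,0,0,0,-0.7],[0,1.4,0,0,0,0,-0.7]]]'; python3 f.py 3; python3 -m handwheel '[[[0,0.7,0,0,0,0,-0.7],[0,1.2,0,0,0,0,-0.7]]]'; python3 f.py 5
```

```text
clock: 31.83
eef_pos: [521.3, 328.4, 144.0]
eef_rot: [-1.573, 0.002, 0.223]
wrist_force: [-0.8, 0.2, -6.0]
finger_gap: 27.6
meanF [ 0.13 -0.06 -5.16] sem [0.29 0.24 0.19] along u -0.09 w 0.11
t 31.98 pos [521.2 328.3 143.9] rot [-90.1   0.1  12.8] F [ 0.29 -0.22 -5.32] gap 27.7
SHIFT [-115.8 -107.7 -460.9] TURN [ 0.1 -0.  -0.1]
clock: 32.15
eef_pos: [521.3, 328.4, 143.4]
eef_rot: [-1.573, 0.002, 0.223]
wrist_force: [-3.3, -1.5, 6.0]
finger_gap: 27.6
meanF [-3.14 -1.96  4.75] sem [0.16 0.1  0.44] along u -1.21 w -3.50
t 32.40 pos [521.3 328.4 143.4] rot [-90.1   0.1  12.8] F [-3.17 -2.03  5.71] gap 27.8
SHIFT [-115.8 -108.4 -460.9] TURN [ 0.1 -0.  -0.1]
```

Contact is at TCP z 143.4, the same height at which the pot was picked up (143.6), so it is on the seat floor. I ease off and open.

```bash
python3 -m handwheel '[[[0,-0.25,0,0,0,0,-0.7],[0,-0.25,0,0,0,0,-0.7]]]' 10; python3 f.py 3; python3 -m handwheel '[[[0,0,0,0,0,0,-0.7],[0,0,0,0,0,0,-0.38],[0,0,0,0,0,0,-0.34],[0,0,0,0,0,0,-0.28],[0,0,0,0,0,0,-0.15]]]' 3;python3 -m handwheel '[[[0,0,0,0,0,0,0.0],[0,0,0,0,0,0,0.0],[0,0,0,0,0,0,0.0]]]'; python3 - <<'E'
from h import *
p,d=cap('side','s18');import plan;plan.go(521.5,328.5,260,12.8)
cv2.imwrite('pics/s18c.png',cv2.resize(p[230:370,190:330],None,fx=4,fy=4,interpolation=cv2.INTER_CUBIC)[:,:,::-1])
E
```

```text
clock: 32.57
eef_pos: [521.3, 328.4, 143.4]
eef_rot: [-1.573, 0.002, 0.223]
wrist_force: [-0.8, 0.3, -1.9]
finger_gap: 28.0
meanF [-0.47 -0.57 -2.95] sem [0.05 0.17 0.43] along u -0.45 w -0.58
t 32.72 pos [521.3 328.4 143.4] rot [-90.1   0.1  12.8] F [-0.6  -0.19 -3.98] gap 28.0
SHIFT [-115.9 -108.4 -461. ] TURN [ 0.1 -0.  -0.1]
clock: 33.13
eef_pos: [521.5, 328.5, 143.6]
eef_rot: [-1.573, 0.001, 0.223]
wrist_force: [0.3, -0.4, 0.4]
finger_gap: 37.5
clock: 33.38
eef_pos: [521.5, 328.5, 143.6]
eef_rot: [-1.573, 0.001, 0.223]
wrist_force: [-0.0, 0.2, 0.1]
finger_gap: 46.7
t 33.43 pos [521.5 328.5 143.6] rot [-90.1   0.1  12.8] F [-0.42  0.59 -0.59] gap 46.8
SHIFT [-1.000e-01 -1.164e+02 -2.000e-01] TURN [ 0.1 -0.  -0.1]
```

View pics/s18c.png

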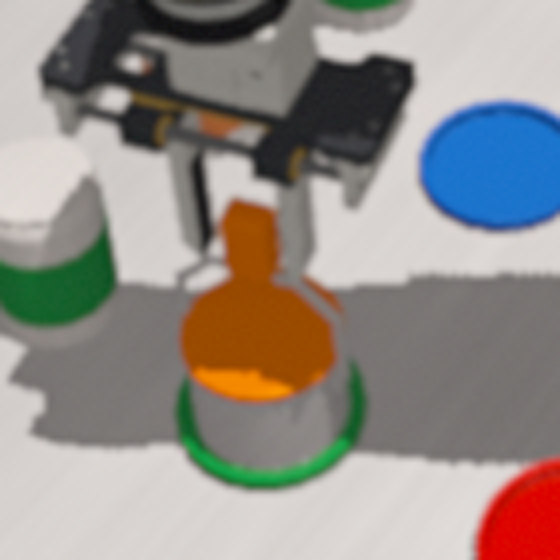

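Released, seated inside the green ring at (270,410), with the fingers clear on both sides. I go straight up, then away for a final look.

```bash
python3 -m handwheel '[[[0,-10,0,0,0,0,0.0],[0,-30,0,0,0,0,0.0],[0,-60,0,0,0,0,0.0],[0,-95,0,0,0,0,0.0],[0,-130,0,0,0,0,0.0]]]'; python3 plan.py 400 100 300 12.8
```

```text
clock: 33.85
eef_pos: [521.3, 328.6, 275.8]
eef_rot: [-1.573, 0.002, 0.223]
wrist_force: [0.8, -0.4, 0.4]
finger_gap: 47.2
t 33.85 pos [521.3 328.6 275.8] rot [-90.1   0.1  12.8] F [ 0.75 -0.39  0.39] gap 47.2
SHIFT [-168.9  -23.6 -196.1] TURN [ 0.1 -0.  -0.1]
```

```bash
python3 -m handwheel '[[[-4,-15,-14,0,0,0,0.0],[-13,-30,-48,0,0,0,0.0],[-23,-44,-84,0,0,0,0.0],[-33,-44,-122,0,0,0,0.0],[-43,-44,-160,0,0,0,0.0]]]'; python3 -m handwheel '[[[-10,0,-36,0,0,0,0.0],[-20,0,-72,0,0,0,0.0],[-26,0,-95,0,0,0,0.0],[-26,0,-95,0,0,0,0.0],[-26,0,-95,0,0,0,0.0]]]'; python3 - <<'E'
from h import *
from scipy.optimize import least_squares
ps,ds=cap('side','s19');pt,dt=cap('top','t19');print(read_state()['eef_pos'],read_state()['clock'])
for n,p,d in(('top',pt,dt),('side',ps,ds)):
    C=cloud(n,d);h=cv2.cvtColor(p,cv2.COLOR_RGB2HSV);H,S=h[...,0],h[...,1]
    near=(abs(C[...,0]-519)<70)&(abs(C[...,1]-329)<70)&(H>3)&(H<18)&(S>150)
    m=near&(C[...,2]<100)&(C[...,2]>50);q=C[m];A=np.c_[q[:,:2],np.ones(len(q))];co=np.linalg.lstsq(A,q[:,2],rcond=None)[0]
    print(n,'lid z med',np.median(q[:,2]),'slope deg',np.degrees(co[:2]).round(1))
    c=max(cv2.findContours(cv2.morphologyEx(m.astype(np.uint8),cv2.MORPH_CLOSE,np.ones((9,9))),0,1)[0],key=cv2.contourArea).reshape(-1,2);P=onz(n,c,76)
    print(least_squares(lambda a:np.hypot(P[:,0]-a[0],P[:,1]-a[1])-44.7,[519,329],loss='soft_l1').x)
    g=C[near&(C[...,2]>164)];print('grip top',g.mean(0))
    y=C[(H>17)&(H<32)&(S>140)&(C[...,0]>480)&(C[...,0]<570)&(C[...,2]>180)&(C[...,1]<-130)&(C[...,1]>-240)];print('hook arm z',len(y),np.median(y[:,2]) if len(y) else '')
E
```

```text
clock: 34.27
eef_pos: [514.4, 161.7, 321.9]
eef_rot: [-1.573, -0.001, 0.224]
wrist_force: [1.9, 0.6, -0.4]
finger_gap: 47.0
clock: 34.68
eef_pos: [510.1, 62.4, 323.0]
eef_rot: [-1.573, -0.002, 0.222]
wrist_force: [-1.4, -0.4, 0.1]
finger_gap: 46.9
[510.12524271  63.91344178 322.5439382 ] 34.7833
top lid z med 75.4921113069883 slope deg [-0.3  0.7]
[517.97476331 326.07228596]
grip top [517.45665897 326.98388222 169.62639667]
hook arm z 238 239.58717623071163
side lid z med 77.28479653504826 slope deg [ 0.3 -1.2]
[519.37747908 329.17886927]
grip top [518.2426152  329.46452172 170.02197847]
hook arm z 110 240.75123437339073
```

View pics/s19.png

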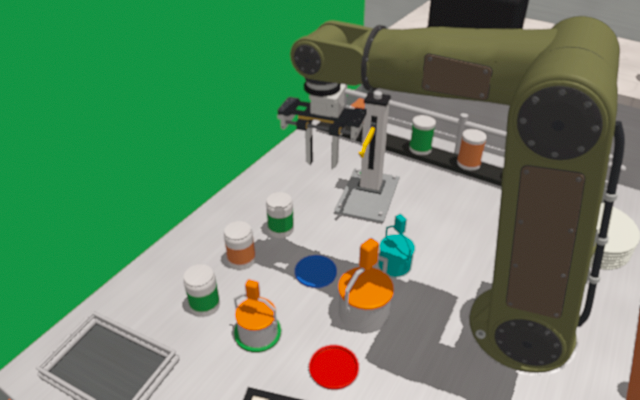

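View pics/t19.png

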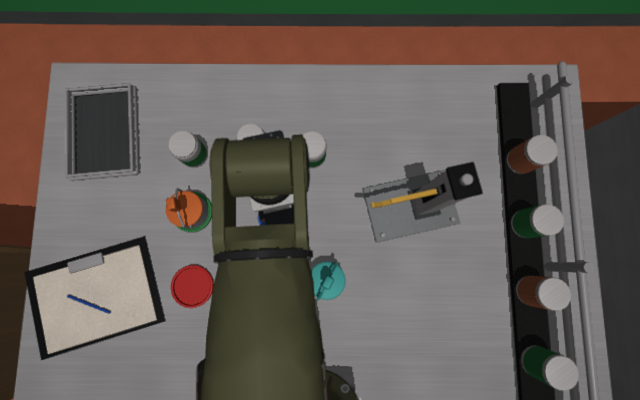

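The final views show the pot upright in the green stand, at (255,322) in the side view and (186,209) in the top view. Its lid is at 75–77 mm, and 77 mm is fully home. The cans haven't moved and the hook is back at zero.

```bash
python3 -c "
from h import *
print(order.sign_off())"
```

```text
the job is handed in; nothing more can be done
None
```

The pot has been weighed and now sits upright and fully home in the green stand. I handed the job in at about 35 s; sign-off gives no verdict.

- **Weighing:** I took the small orange pot off the blue stand and eased its bail into the hook's notch until the wrist force read about zero. I then let go, and it hung still for over 3 s, steady within 0.1 px in the side camera. It weighs about 4.8 N (0.49 kg).
- **Lift-off:** I took hold again softly, raised it at no more than about 50 mm/s and slower near zero, and backed it out over the hook tip.
- **Set-down:** Contact came at the same tool height as at pick-up (143.4 against 143.6 mm). I briefly pressed about 10 N on the stand before easing off and opening.
- **Last checks:** The lid is at 75–77 mm (77 is home), tilted no more than about 1° within measurement noise. Its centre is within about 2 mm of the green stand's. The hook arm is back at its unloaded height, the cans look untouched in both views, and the gripper is clear of everything.

**Disagreements:**
- **Finding the notch bottom:** The side forces were inconsistent while I felt for it, with up to 3.4 N sideways for a moment under a light load. They were near zero before I let go.
- **Tilt while hanging:** The pot hung about a degree off square along the bar.
- **Camera offset:** While it was held over the green stand, the cameras put the pot about 3 mm off where the tool position implied. I shifted the set-down by 2.5 mm, and the result is centred.

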